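Return the hair-grip tray to its colour-labelled bay

TASK

Put the white tray of hair grips with the violet pull lip back into its own bay, the clear housing with the violet label: slide it along the desk without lifting it (the grips would spill), ease it nose first over the sill until bay and tray come firmly up against their stops, and press its front down so that it drops flat and stays locked behind the sill. Be gentle with the thin plastic, and leave everything else on the desk standing where it is.

Things in the scene. Friction and masses are not known exactly. Their poses are not given: they have to be found in the camera images.
- tray: Loose white open tray of hair grips, 110 long (x) x 76 wide (y) x 34 mm high, walls and floor 3 mm, 0.15 to 0.31 kg; over 40 N from the fingers cracks it. Origin: centre of its underside; z up; +x points to the nose, which goes in first (corners cut back 8 mm over 12 mm, up-turned toe). The violet pull lip is at the other end (wall's outer face at x = -55 mm). The grips lie under 9 mm above the underside.
- tray_lip (a point): Middle of the top of the tray's violet pull lip, 63 mm behind the tray's origin (-x), 10 mm above its underside. The lip is 70 mm wide, 4 mm thick, stands out 16 mm from the wall; above it are 24 mm of flat wall to push on. Height above the desk: 10 mm with the tray locked home, 13.5 mm with this end still on the sill; up to 18 mm while the tray rocks over the sill.
- violet_bay: The tray's own bay: clear housing with violet label and sill. Three (violet, teal, amber, in any order) stand side by side, 88 mm apart, before an aluminium rail. Origin: on the desk, middle of the mouth; +x straight in, z up. Inside 81 mm wide, 47 high, no floor but the desk; side walls 3 mm thick, x = 0 to 131 mm; roof (top at 50 mm) from x = 20 mm. It gives way backwards: see violet_ribs.
- violet_sill (a point): Middle of the top back edge of the violet bay's sill, a fixed bar right across the mouth: x = 12 mm, 3.5 mm high. A ramp rises from x = 0 to 8 mm, the top is flat to 12 mm, the back face is upright. The tray rides over it tilted. Locked home, the tray's lip-end wall stands behind it: tray origin at x = 67 mm in the bay's frame, y within 2.5 mm of 0, z = 0, tray flat.
- violet_ribs (a point): Where the nose stops, on the bay's middle line: ribs at x = 125 mm. There the lip-end wall is 3 mm past the sill: keep pushing and press the lip down, as friction can hold that end up. Let go, the spring sets the tray back against the sill, or out over it if the lip end has not dropped. The bay stands loosely: a push over 2.5 N slides it back along its x, by 4 to 22 mm, until it meets the rail.
- violet_stop (a joint): Violet bay's sprung stop, a plate 44 mm wide, 4 to 30 mm high, face at x = 116 mm when free. Value: how far it is pushed in, in m: 0 free, 0.006 with the tray locked home, 0.009 with the nose on the ribs. 2 N to start it, 0.4 N more per mm.
- teal_bay: The same kind of housing with teal label and sill, empty, standing just as loosely; it belongs to another tray. Frame as the violet bay.
- amber_bay: The same kind of housing with amber label and sill, already holding its own tray (fixed). Frame as the violet bay.
- scent_bottle: Bystander: small square lilac bottle, 34 x 34 mm, 46 mm high, standing on the amber bay's roof. Origin under its centre.
- polish_red: Bystander: dark red nail polish bottle, 33 mm across, 66 mm high, standing on the desk. Origin under its centre.
- polish_pink: Bystander: pink nail polish bottle, 33 mm across, 66 mm high, standing on the desk. Origin under its centre.
- cream_jar: Bystander: lilac jar with white cap, 60 mm across, 45 mm high, standing on the desk. Origin under its centre.
- lipstick: Bystander: brass and dark red lipstick case, 19 mm across, 72 mm high, standing on the desk. Origin under its centre.
- nail_file: Bystander: violet and white glass nail file, 138 x 16 x 4 mm, lying on the desk along its x. Origin under its middle.
- hair_brush: Bystander: wooden hair brush, about 195 x 52 x 20 mm, lying on the desk along its x. Origin on the desk near its middle.
Things that resemble listed ones, but are neither listed nor needed, are in the scene too. What is shaped like the tray but pink is not meant. What is shaped like the violet_bay but brown is not meant.

How it is judged:
At the end, for the whole second after the job is handed in: The tray is in the violet bay, nose in: its origin 64.5 to 71.5 mm inside the mouth and within 5 mm of the bay's middle line, lying flat (within 0.03 rad) with the top of the pull lip less than 12 mm above the desk, so locked behind the sill, and at rest (x of tray in the frame of violet_bay between 0.0645 and 0.0715 m and y of tray in the frame of violet_bay between -0.005 and 0.005 m and x of tray_lip in the frame of violet_bay below 0.03 m and height (world z) of tray_lip below 0.012 m and angle between tray's own z axis and vertical below 0.03 rad and linear speed of tray below 0.01 m/s); the robot touches nothing.
It fails at once if the tray is lifted clear of the desk or tipped (its origin over 20 mm up, or tilted over 0.25 rad) (height (world z) of tray above 0.02 m or angle between tray's own z axis and vertical above 0.25 rad).
It fails at once if the tray is pushed or pressed harder than 40 N (contact force between tray and the fingers above 40 N).
It fails at once if a bystander is moved by more than 25 mm (distance of any of scent_bottle, polish_red, polish_pink, cream_jar, lipstick, nail_file, hair_brush from where it was at the start of the episode above 0.025 m).
It fails at once if a bystander is knocked over (angle between any of scent_bottle, polish_red, polish_pink, cream_jar, lipstick's own z axis and vertical above 0.5 rad).
It fails at once if the teal bay is shoved back by more than 12 mm (distance of teal_bay from where it was at the start of the episode above 0.012 m).
It also fails if it takes over 61 s, if anything falls off the work surface, if the arm or the gripper's body presses on something with over 40 N, if the wrist force passes 120 N, or if a joint passes its speed limit or range.

ROBOT

A 6-joint arm with a two-finger parallel gripper is mounted at the origin on the work surface. World frame = base frame: x ahead of the robot, y to its left, z up, the work surface at z = 0. Lengths are in m, angles in rad, forces in N, time in s.
With the tool pointing down it reaches from about 0.225 to 0.875 m from the base axis. Payload 3.4 kg.
Tool frame: the origin (TCP) lies at the very end of the fingers, on their centre line; the grasp point (between the pads) lies 19 mm behind it; x points along the fingers, z is the direction in which the jaws open and shut, and the axes are right-handed (so a half turn about x gives the same grasp; the last joint's range is limited). The gripper opens to 85 mm and grips with 20 to 120 N. Pads are 22 mm wide; open, the fingers measure 114 mm over their backs; the gripper's body (76 mm by 85 mm) begins 54 mm behind the grasp point. The pads swing forward as they close: fully open they stand 13 mm farther back than shut.
Start: joints at [0.999, 0.276, 1.505, -0, 1.361, -0.121], TCP at [0.251, 0.518, 0.231] pointing down, gripper open.
Joint ranges: [-2.89, 2.89], [-0.75, 2.08], [0.22, 2.7], [-1.18, 4.32], [0.11, 2.71], [-2.7, 2.7]. Speed limits (rad/s): [2.57, 2.57, 3.14, 3.14, 3.14, 3.14].

INTERFACE

Orientations are given as a unit quaternion [w, x, y, z].
In Python, from rig import manip, viewer, finder gives the robot as it stands.
- The arm moves only by the tool move_arm, never from a script. Its argument "rows" is a list of rows, each a list of 3 entries, a list of its own where there are three numbers: the shift along the tool's x, y, z in mm, then the turn about the tool's x in rad, then the finger opening in mm, from 0 to 85.4. A call has 1 to 8 rows; each row is the pose to reach, as a shift and turn from the pose measured when the call began, along the tool's axes at that moment; what a row does not reach only later rows make up. A row lasts 1/12 s, in which the tool goes at most 41.7 mm and 7.16 degrees, less where a joint would pass 70% of its speed; a pose out of reach is approached as far as the arm can. A call with a gripper value outside its range is refused whole. The fingers move at their own pace and stop on an object; "force" is the grip in N (left out, the last holds). Time passes only in rows, so rows that repeat a pose let the fingers close. It gives the time, the measured TCP pose, the force and the opening at its end, in the units of the state.
- manip.get_state(): the state, without advancing time (a new reading comes with each control period).
- viewer.get_image(name): name is "scene" or "top"; returns the picture (400x640x3 uint8, red, green, blue); there is no depth.
- viewer.get_calibration(name): a dict with "mtx" (3x3 intrinsics, pixels), "R" (3x3) and "t" (3): a world point X has camera coordinates R X + t. Camera axes: x right, y down, z forward; pixel columns grow to the right and rows downward; lengths in m; the calibration is good to about 2 mm. A picture is of the moment at which its call begins. get_calibration takes no time and is no camera call.
- manip.sign_off(): hands the job in, once; it reports no verdict.
Trained networks look in the newest picture that a camera, given by its name, has taken for a name from the list of things; names that differ only in an ending like _2 or _b are one class to them, and where a whole thing is asked for, a point or a joint stands for the part that bears it (a point fixed in the world has none). Each returns a list of dicts, best first, with "score" (0 to 1); they miss things now and then, are a little off and sometimes report something else, mostly with a low value. They report only what shows in the picture. A call takes as long as a camera call. They do not tell look-alikes from the thing itself.
- finder.look_for(target, camera): "centre" ([column, row] in pixels, amid what is visible of it).
- finder.trace(target, camera): "mask" (400x640 bool, what is visible of it) and "centre" ([column, row] in pixels, amid what is visible of it).
The state is a dict: "clock": time; "qpos": joint angles; "qd": joint speeds; "effort": joint torques, N m; "position": TCP position; "ee_rot": TCP orientation; "contact_force": force on the tool from outside, world axes, zero at the start; "moment": the same for the moment, N m; "width": finger opening in m.
Only numpy, scipy, OpenCV 4.12 (cv2) and the standard library are available. Lean on these libraries where they do the work, as an engineer would, in place of code of your own. Each camera call takes 0.05 s, during which the arm holds its last target.

## Working session

There is one attempt and no reset: what is moved stays moved. The work goes in short steps, Python scripts to look and compute and a tool call to move; the robot and the scene stay as the last step left them, time stands still between calls to the robot, and variables do not carry over. Pictures are saved under pics/ and viewed, and the job is handed in when it is done.

Besides the shell and the picture viewer there is one more tool, called after "Request:" as a command line: name --argument value ..., lists and objects as JSON in quotes. move_arm: Moves the arm, as the interface text tells. Its arguments: {"type":"object","properties":{"rows":{"type":"array"},"force":{"type":"number"}},"required":["rows"]}

```bash
mkdir -p pics; ls; cat > h.py <<'E'
import numpy as np, cv2
from rig import manip, viewer, finder
def save(n,img): cv2.imwrite('pics/'+n,img[:,:,::-1])
def proj(c,X):
    k=viewer.get_calibration(c);p=np.asarray(X)@np.array(k['R']).T+np.array(k['t']);p=p@np.array(k['mtx']).T
    return p[...,:2]/p[...,2:]
def unproj(c,uv,z):
    k=viewer.get_calibration(c);R=np.array(k['R']);t=np.array(k['t'])
    o=-R.T@t;d=R.T@np.linalg.inv(np.array(k['mtx']))@np.array([uv[0],uv[1],1.]);return o+d*(z-o[2])/d[2]
E
python3 - <<'E'
from h import *
for c in('scene','top'):
    save(c+'0.png',viewer.get_image(c)); k=viewer.get_calibration(c); print(c,-np.array(k['R']).T@k['t'],k['mtx'])
s=manip.get_state();print({k:np.round(v,4) for k,v in s.items()})
E
```

```text
pics
scene [ 1.10002042 -0.79471713  0.64063811] [[440.93002992   0.         319.21757675]
 [  0.         440.93002992 197.81906294]
 [  0.           0.           1.        ]]
top [ 0.31938157 -0.11307807  1.06769761] [[369.2288467    0.         324.68519124]
 [  0.         369.2288467  197.77701936]
 [  0.           0.           1.        ]]
{'clock': np.float64(0.1), 'qpos': array([ 0.999 ,  0.2765,  1.506 ,  0.    ,  1.3607, -0.121 ]), 'qd': array([-0.0012, -0.0003, -0.0032, -0.0008,  0.0005,  0.0002]), 'effort': array([ 1.20000e-03, -4.17702e+01, -2.46406e+01, -1.00000e-04,
        5.90000e-03,  0.00000e+00]), 'position': array([0.2503, 0.5171, 0.2305]), 'ee_rot': array([ 0.5986, -0.3758,  0.5996,  0.3754]), 'contact_force': array([0.3504, 0.5491, 0.4967]), 'moment': array([ 0.0349, -0.0373, -0.0204]), 'width': np.float64(0.0856)}
```

View pics/scene0.png

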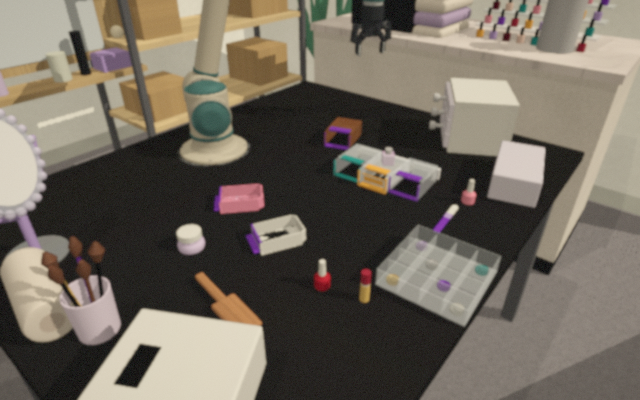

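View pics/top0.png

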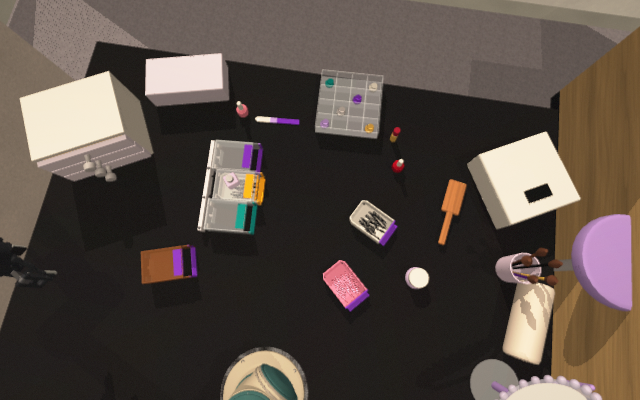

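The top picture shows the white tray at about (373,222) with its lip at lower right (388,237). The violet bay is at (235,155) with its mouth on the right at about u=262. The amber bay is beside it, with teal beyond that; the pink tray and brown bay are the look-alikes.

```bash
python3 - <<'E'
from h import *
img=viewer.get_image('top')
for n,(x0,y0,x1,y1) in {'bay':(190,130,280,240),'tray':(340,190,410,255)}.items():
    c=img[y0:y1,x0:x1]; s=min(800//(x1-x0),600//(y1-y0)); cv2.imwrite(f'pics/{n}.png',cv2.resize(c,None,fx=s,fy=s,interpolation=cv2.INTER_CUBIC)[:,:,::-1]); print(n,s)
for uv in [(0,0),(0,1)]: pass
print(unproj('top',(320,200),0),unproj('top',(420,200),0),unproj('top',(320,300),0))
for t in ['tray','tray_lip','violet_bay','violet_sill']:
  for c in('top','scene'):
    viewer.get_image(c)
    for r in finder.trace(t,c)[:3]:
        m=r['mask'].astype(np.uint8); print(t,c,round(r['score'],2),np.round(r['centre'],1),m.sum(),np.round(cv2.minAreaRect(cv2.findNonZero(m))[:],0) if 0 else cv2.minAreaRect(cv2.findNonZero(m)), np.round(unproj(c,r['centre'],.01),3))
E
```

```text
bay 5
tray 9
[ 0.54130294 -0.06320698  0.        ] [ 0.58897125 -0.3549972   0.        ] [ 0.25982109 -0.10995326  0.        ]
tray top 0.55 [344. 287.] 1246 ((344.9146423339844, 284.268310546875), (46.85212707519531, 28.267452239990234), 51.34019088745117) [ 0.306 -0.17   0.01 ]
tray scene 0.92 [238.7 198. ] 1241 ((238.28233337402344, 197.67059326171875), (26.99717140197754, 50.159515380859375), 85.60128784179688) [ 0.301 -0.161  0.01 ]
tray scene 0.76 [277.8 236. ] 1592 ((276.47064208984375, 234.38238525390625), (31.529630661010742, 57.48093795776367), 75.96376037597656) [ 0.499 -0.216  0.01 ]
tray scene 0.39 [445.2 216.1] 191 ((446.1038818359375, 217.58078002929688), (6.490228652954102, 32.01261901855469), 37.87498474121094) [0.767 0.108 0.01 ]
tray_lip top 0.86 [341.8 285.3] 1288 ((344.9389953613281, 284.5487976074219), (46.695953369140625, 28.57979965209961), 51.34019470214844) [ 0.309 -0.163  0.01 ]
tray_lip top 0.76 [370.2 219.9] 1206 ((372.5751037597656, 221.98843383789062), (44.45979309082031, 28.00913429260254), 36.25383758544922) [ 0.505 -0.217  0.01 ]
tray_lip scene 0.87 
[... 1059 characters left out ...]
76758), 18.43494987487793) [0.598 0.27  0.01 ]
violet_sill top 0.94 [235.1 157.5] 1226 ((236.74391174316406, 156.80490112304688), (48.258583068847656, 31.252124786376953), 6.340191841125488) [0.627 0.209 0.01 ]
violet_sill top 0.57 [165.5 260.9] 1660 ((167.997314453125, 263.31622314453125), (33.791893005371094, 58.22602844238281), 81.02737426757812) [0.295 0.338 0.01 ]
violet_sill scene 0.86 [343.5 127. ] 767 ((342.2115478515625, 132.4423065185547), (35.88924789428711, 31.770811080932617), 11.309932708740234) [0.235 0.398 0.01 ]
violet_sill scene 0.63 [415.7 171.3] 1080 ((412.4339599609375, 178.48110961914062), (43.955379486083984, 39.697200775146484), 15.945395469665527) [0.596 0.269 0.01 ]
```

View pics/bay.png

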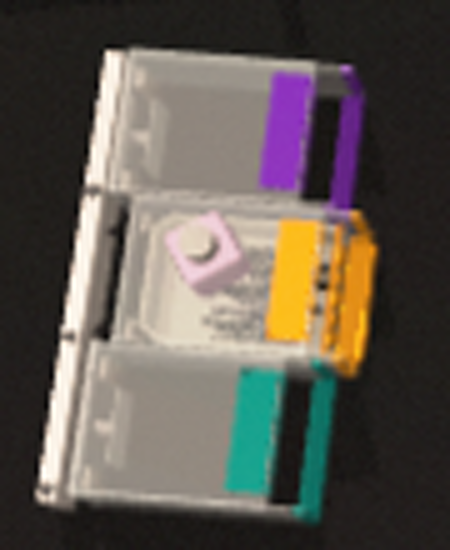

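View pics/tray.png

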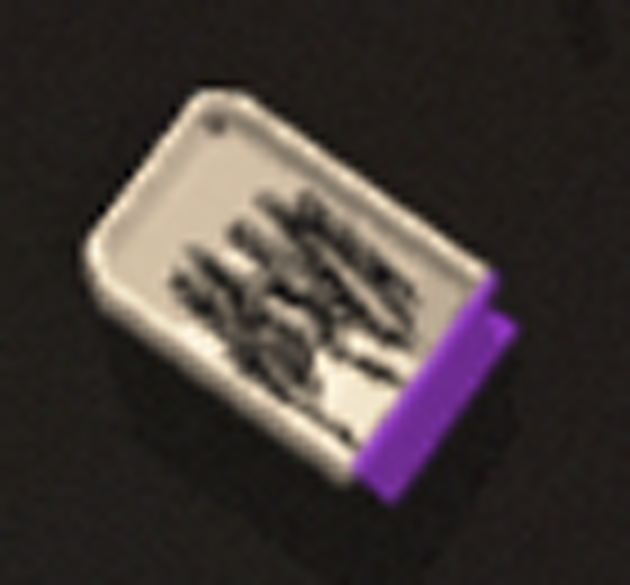

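```bash
cat > fit.py <<'E'
from h import *
from scipy.optimize import minimize
def T2(p,P):
    P=np.asarray(P,float);c,s=np.cos(p[2]),np.sin(p[2])
    return np.c_[p[0]+c*P[:,0]-s*P[:,1],p[1]+s*P[:,0]+c*P[:,1],P[:,2]]
def box(x0,x1,y0,y1,z0,z1): return [(x,y,z) for x in(x0,x1) for y in(y0,y1) for z in(z0,z1)]
nose=lambda z:[(.043,.038,z),(.043,-.038,z),(.055,.030,z),(.055,-.030,z)]
BODY=box(-.055,.043,-.038,.038,0.0,.034)+nose(.005)+nose(.034)
LIP=box(-.071,-.055,-.035,.035,.006,.010)
def sil(c,p,parts,S=8,roi=None):
    x0,y0,x1,y1=roi; m=np.zeros(((y1-y0)*S,(x1-x0)*S),np.uint8)
    for P in parts:
        uv=(proj(c,T2(p,P))+.5-[x0,y0])*S-.5
        cv2.fillConvexPoly(m,cv2.convexHull(np.round(uv*16).astype(np.int32)),255,shift=4)
    return cv2.resize(m,(x1-x0,y1-y0),interpolation=cv2.INTER_AREA)/255.
def traymask(img,c):
    f=img.astype(int); h=cv2.cvtColor(img,cv2.COLOR_RGB2HSV)
    m=(f.max(2)>90)
    return m.astype(float)
def fit_tray(imgs,p0,rois):
    # close dark grips
    ms={}
    for c,im in imgs.items():
        x0,y0,x1,y1=rois[c]; m=traymask(im,c)[y0:y1,x0:x1].astype(np.uint8)
        n,l,st,_=cv2.connectedComponentsWithStats(m); k=1+np.argmax(st[1:,4]); m=(l==k).astype(np.uint8)
        m=cv2.morphologyEx(np.pad(m,10),cv2.MORPH_CLOSE,np.ones((7,7),np.uint8))[10:-10,10:-10]; ms[c]=m.astype(float)
    f=lambda q:sum(np.abs(sil(c,q,[BODY,LIP],roi=rois[c])-m).sum()/m.sum() for c,m in ms.items())
    best=min((minimize(f,p0,method='Nelder-Mead',options=dict(initial_simplex=np.array(p0)+np.array([[0,0,0],[.01*s,0,.05],[0,.01,-.1*s],[.006,-.006*s,.1]]),xatol=1e-4,fatol=1e-4)) for s in(1,-1)),key=lambda r:r.fun)
    return best.x,best.fun,ms
def overlay(c,img,p,parts,roi,name,s):
    x0,y0,x1,y1=roi; o=cv2.resize(img[y0:y1,x0:x1],None,fx=s,fy=s,interpolation=cv2.INTER_CUBIC).copy()
    for P in parts:
        uv=(proj(c,T2(p,P))+.5-[x0,y0])*s
        cv2.polylines(o,[cv2.convexHull(uv.astype(np.int32))],True,(0,255,0),1)
    save(name,o)
E
python3 - <<'E'
from fit import *
im={c:viewer.get_image(c) for c in('top','scene')}
rois={'top':(340,190,410,255),'scene':(235,205,320,265)}
# heading estimate
a=unproj('top',(388,237),.01)[:2];b=unproj('top',(361,210),.03)[:2];yaw=np.arctan2(*(b-a)[::-1])
for cs in (['top'],['scene'],['top','scene']):
    p,f,ms=fit_tray({c:im[c] for c in cs},[.5,-.215,yaw],rois); print(cs,np.round(p,4),f)
for c in im: overlay(c,im[c],p,[BODY,LIP],rois[c],c+'_ov.png',7)
from scipy.spatial.transform import Rotation as Ro
q=manip.get_state()['ee_rot'];print(Ro.from_quat(q,scalar_first=True).as_matrix().round(3))
E
```

```text
['top'] [ 0.5025 -0.2169  1.087 ] 0.03031758740325594
['scene'] [ 0.5016 -0.2135  1.115 ] 0.09006936838262139
['top', 'scene'] [ 0.5025 -0.2161  1.0872] 0.13000339407750242
[[ 0.    -0.9    0.436]
 [ 0.     0.436  0.9  ]
 [-1.    -0.     0.   ]]
```

```bash
python3 - <<'E'
from h import *
im=viewer.get_image('scene')
x0,y0,x1,y1=325,135,450,205
save('bays_s.png',cv2.resize(im[y0:y1,x0:x1],None,fx=6,fy=6,interpolation=cv2.INTER_CUBIC))
im=viewer.get_image('top')
x0,y0,x1,y1=200,135,270,180
save('bays_t.png',cv2.resize(im[y0:y1,x0:x1],None,fx=11,fy=11,interpolation=cv2.INTER_CUBIC))
E
```

```text
(no output)
```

View pics/top_ov.png

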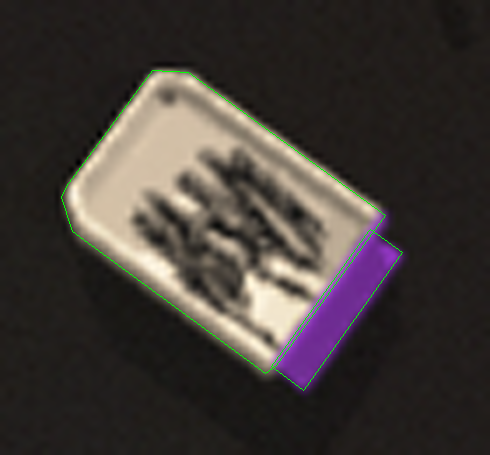

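View pics/bays_t.png

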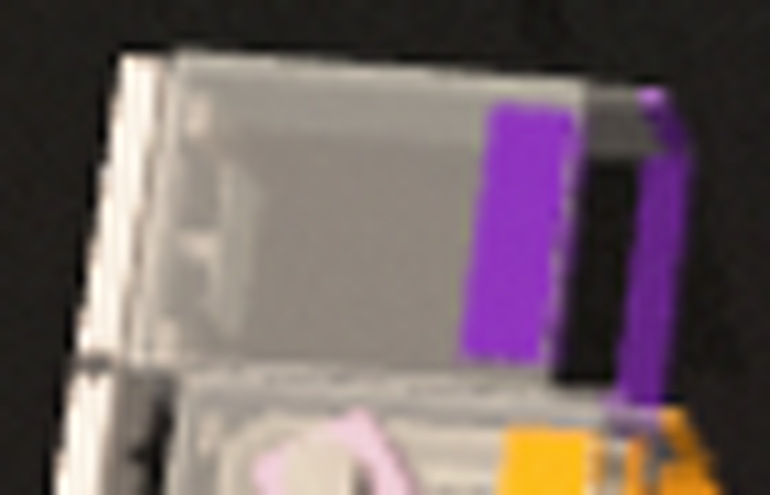

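View pics/bays_s.png

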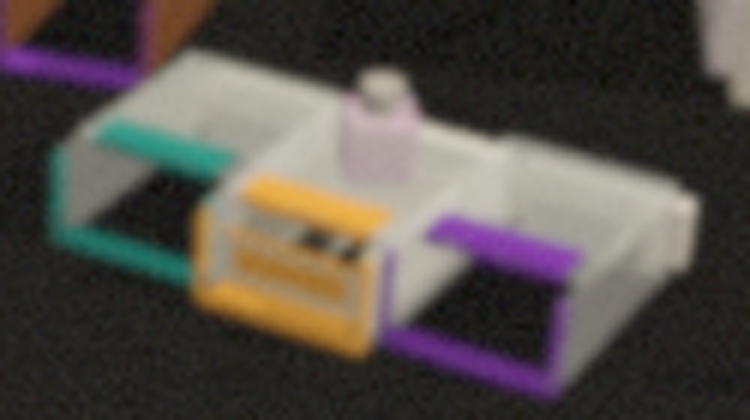

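```bash
cat > bay.py <<'E'
from fit import *
from scipy.optimize import least_squares
def bayfit(pts,p0):
    M=np.array([q[0] for q in pts]);I=np.array([q[1] for q in pts])
    r=least_squares(lambda p:(proj('top',T2(p,M))-I).ravel(),p0,loss='soft_l1'); return r
def drawbay(c,img,p,roi,s,name):
    x0,y0,x1,y1=roi; o=cv2.resize(img[y0:y1,x0:x1],None,fx=s,fy=s,interpolation=cv2.INTER_CUBIC).copy()
    L=[[(0,-.0435,0),(0,.0435,0)],[(.012,-.0405,.0035),(.012,.0405,.0035)],[(.02,-.0435,.05),(.02,.0435,.05),(.131,.0435,.05),(.131,-.0435,.05),(.02,-.0435,.05)],[(0,-.0435,0),(0,-.0435,.05),(.02,-.0435,.05)],[(0,.0435,0),(0,.0435,.05),(.02,.0435,.05)],[(0,-.0435,0),(.131,-.0435,0)]]
    for l in L: cv2.polylines(o,[((proj(c,T2(p,l))+.5-[x0,y0])*s).astype(np.int32)],False,(0,255,0),1)
    save(name,o)
E
python3 - <<'E'
from bay import *
g=lambda u,v:(200+u/11-.5,135+v/11-.5)
pts=[((.02,-.0435,.05),g(583,82)),((.02,.0435,.05),g(552,388)),((.131,-.0435,.05),g(175,50)),((0,-.0405,0),g(690,157)),((0,.0405,0),g(660,402)),((.012,-.0405,.0035),g(640,157)),((.012,.0405,.0035),g(615,400))]
r=bayfit(pts,[.62,.16,1.5]);print(r.x,r.fun.reshape(-1,2).round(2))
print(np.rad2deg(r.x[2]))
drawbay('top',viewer.get_image('top'),r.x,(200,135,270,180),11,'bt2.png')
drawbay('scene',viewer.get_image('scene'),r.x,(325,135,450,205),6,'bs2.png')
E
```

```text
[0.63140304 0.13297948 1.67347585] [[ 0.14 -0.85]
 [-0.1  -0.1 ]
 [-0.58 -0.07]
 [-0.03 -0.41]
 [ 0.12  2.85]
 [ 0.39 -1.03]
 [ 0.02  2.48]]
95.88310337762148
```

View pics/bt2.png

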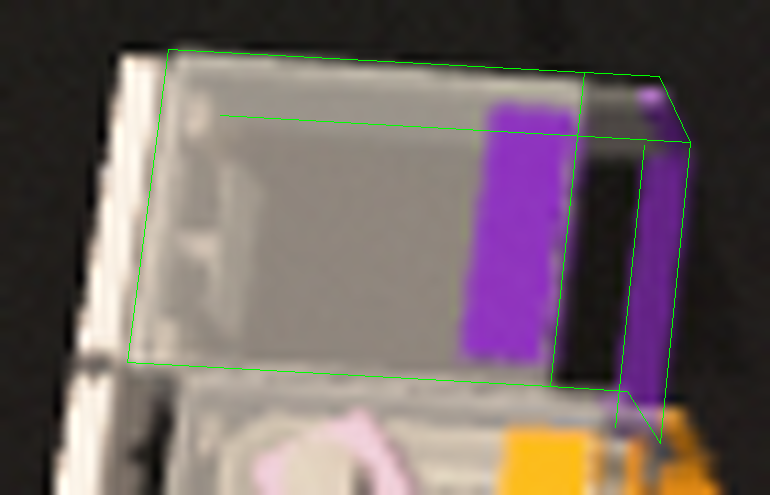

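View pics/bs2.png

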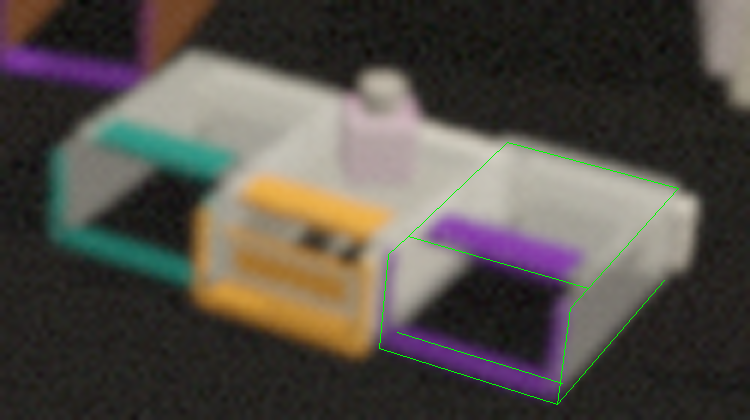

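```bash
cat > bayedge.py <<'E'
from bay import *
def edge1(prof,i0,i1,):
    # strongest-gradient subpixel (half-level crossing) in prof[i0:i1]
    g=np.abs(np.diff(prof[i0:i1])); g=np.where(g<.35*g.max(),0,g); return i0+ (g*(np.arange(len(g))+.5)).sum()/g.sum()
def bayedges(img,p0,n=4,show=True):
    g=img.astype(float)
    v=g[:,:,2]
    p=np.array(p0,float)
    segs=[ # (A,B, orient, channel fn)
     ((0,-.036,0),(0,.030,0),'u'),((.012,-.036,.0035),(.012,.030,.0035),'u'),
     ((.030,-.0435,.05),(.125,-.0435,.05),'v')]
    for it in range(n):
        obs=[]
        for A,B,o in segs:
            for s in np.linspace(0.05,.95,15):
                X=np.array(A)+s*(np.array(B)-A); u,w=proj('top',T2(p,[X]))[0]
                if o=='u':
                    r=int(round(w)); c=int(round(u)); obs.append((X,0,edge1(v[r],c-2,c+4) if A[0]==0 else edge1(v[r],c-3,c+3),r,o))
                else:
                    c=int(round(u)); r=int(round(w)); obs.append((X,0,edge1(v[:,c],r-3,r+4),c,o))
        def res(p):
            out=[]
            for A,B,o in segs:
                a,b=proj('top',T2(p,[A,B]))
                for ob in obs:
                    if ob[4]!=o or not(np.allclose(ob[0][0],A[0]) if o=='u' else True):continue
                    i,j=(0,1) if o=='u' else (1,0)
                    t=(ob[3]-a[j])/(b[j]-a[j]); out.append(a[i]+t*(b[i]-a[i])-ob[2])
            return np.array(out)
        r=least_squares(res,p,loss='soft_l1',f_scale=.3); p=r.x
    if show: print(p.round(4),np.rad2deg(p[2]).round(2),[res(p)[k*15:k*15+15].round(1).tolist() for k in range(3)])
    return p
E
python3 - <<'E'
from bayedge import *
im=viewer.get_image('top')
p=bayedges(im,[.6295,.133,1.68])
drawbay('top',im,p,(200,135,270,180),11,'bt3.png')
drawbay('scene',viewer.get_image('scene'),p,(325,135,450,205),6,'bs3.png')
E
```

```text
[0.6285 0.1328 1.6513] 94.61 [[0.1, -0.0, -0.1, -0.3, -0.4, -0.1, 0.1, 0.0, -0.1, -0.3, -0.1, -0.1, 0.1, 0.0, -0.1], [0.2, 0.0, 0.1, -0.1, -0.2, 0.2, 0.4, 0.0, 0.1, -0.1, -0.2, 0.2, 0.2, 0.0, 0.3], [0.0, -0.1, 0.0, -0.0, 0.0, 0.2, 0.0, -0.1, 0.1, 0.0, -0.0, -0.0, 0.1, -0.1, -0.2]]
```

View pics/bt3.png

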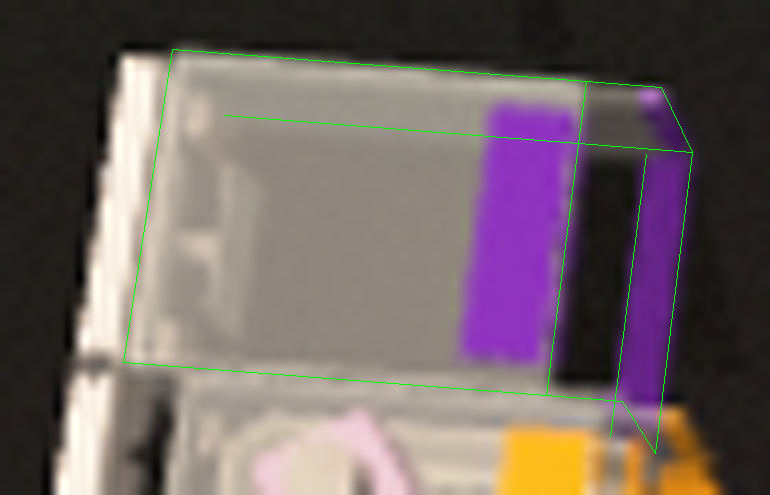

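View pics/bs3.png

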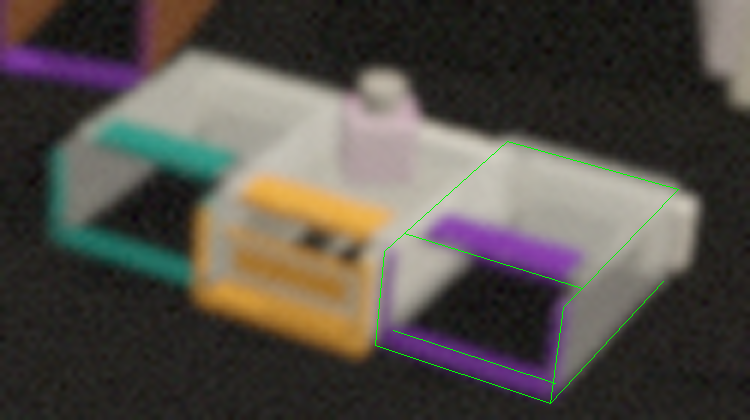

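```bash
cat > go.py <<'E'
from fit import *
from scipy.spatial.transform import Rotation as Ro
BAY=np.array([.6285,.1328,1.6513])
def rel(xy,z,yaw,s=None):
    """tool shift (mm) and turn to bring TCP to xy,z with tool z axis at yaw"""
    s=s or manip.get_state(); M=Ro.from_quat(s['ee_rot'],scalar_first=True).as_matrix()
    d=M.T@(np.array([*xy,z])-s['position'])*1000
    y=np.arctan2(M[1,2],M[0,2]); t=(y-yaw+np.pi)%(2*np.pi)-np.pi
    return d.round(1),round(t,3)
def inbay(p,B=BAY):
    c,s=np.cos(B[2]),np.sin(B[2]);d=np.array(p[:2])-B[:2];return np.array([c*d[0]+s*d[1],-s*d[0]+c*d[1],p[2]-B[2]])
def st():
    s=manip.get_state();M=Ro.from_quat(s['ee_rot'],scalar_first=True).as_matrix()
    print('t',s['clock'],'pos',np.round(s['position'],4),'yaw',np.arctan2(M[1,2],M[0,2]).round(4),'xax',M[:,0].round(3),'F',np.round(s['contact_force'],1),'w',s['width']);return s
E
python3 - <<'E'
from go import *
st()
T=np.array([.5025,-.2169,1.087])
xy=T2(T,[(-.006,.064,0)])[0,:2]
print(xy,rel(xy,.15,1.087))
for n in['polish_red','lipstick','cream_jar','polish_pink']:
    for c in ('top','scene'):
        viewer.get_image(c)
        for r in finder.look_for(n,c)[:2]: print(n,c,round(r['score'],2),np.round(r['centre'],1),unproj(c,r['centre'],.033).round(3))
E
```

```text
t 1.35 pos [0.2505 0.5176 0.2313] yaw 1.12 xax [ 0.  0. -1.] F [-1.  -0.2 -0.1] w 0.08590830762198351
[ 0.44305407 -0.19244225] (array([  81.3, -482.6, -555.2]), np.float64(0.033))
polish_red top 0.53 [396.8 166.4] [ 0.67  -0.27   0.033]
polish_red scene 0.69 [318.2 276.3] [ 0.676 -0.282  0.033]
lipstick top 0.46 [394.9 133.5] [ 0.77  -0.252  0.033]
lipstick scene 0.55 [363.8 282.4] [ 0.757 -0.239  0.033]
cream_jar top 0.93 [416.3 278.4] [ 0.36  -0.361  0.033]
cream_jar top 0.53 [276. 119.] [0.759 0.107 0.033]
cream_jar scene 0.64 [189.7 238.6] [ 0.373 -0.369  0.033]
polish_pink top 0.43 [239. 108.] [0.776 0.224 0.033]
polish_pink scene 0.57 [471.6 199. ] [0.798 0.189 0.033]
polish_pink scene 0.51 [322.3 275.2] [ 0.681 -0.274  0.033]
```

Request:
move_arm --rows '[[[0,-483,-554],0.033,60],[[0,-483,-554],0.033,60],[[0,-483,-554],0.033,60],[[0,-483,-554],0.033,60],[[0,-483,-554],0.033,60],[[0,-483,-554],0.033,60],[[0,-483,-554],0.033,60],[[0,-483,-554],0.033,60]]'

```text
clock: 2.82
position: [0.3382, 0.1942, 0.2316]
ee_rot: [0.605, -0.366, 0.605, 0.366]
contact_force: [0.3, 0.2, -0.4]
width: 0.0598
```

```bash
python3 - <<'E'
from go import *
print(rel([.4431,-.1924],.06,1.087))
E
```

```text
(array([ 171.6, -272.3, -293.9]), np.float64(0.001))
```

Request:
move_arm --rows '[[[0,-272,-294],0,60],[[0,-272,-294],0,60],[[0,-272,-294],0,60],[[0,-272,-294],0,60],[[0,-272,-294],0,60],[[0,-272,-294],0,60],[[80,-272,-294],0,60],[[120,-272,-294],0,60]]'

```text
clock: 3.48
position: [0.4236, -0.1153, 0.1867]
ee_rot: [0.607, -0.368, 0.603, 0.363]
contact_force: [0.1, 0.5, 0.0]
width: 0.0599
```

```bash
python3 - <<'E'
from go import *
st();print(rel([.4431,-.1924],.014,1.087))
E
```

```text
t 3.4833 pos [ 0.4236 -0.1153  0.1867] yaw 1.0862 xax [ 0.009 -0.003 -1.   ] F [0.1 0.5 0. ] w 0.059921973375920444
(array([173.1, -51.6, -59.3]), np.float64(-0.001))
```

Request:
move_arm --rows '[[[0,-52,-59],0,60],[[30,-52,-59],0,60],[[70,-52,-59],0,60],[[110,-52,-59],0,60],[[140,-52,-59],0,60],[[160,-52,-59],0,60],[[172,-52,-59],0,60],[[172,-52,-59],0,60]]'

```text
clock: 4.15
position: [0.4416, -0.1913, 0.0125]
ee_rot: [0.606, -0.366, 0.604, 0.365]
contact_force: [-0.6, 1.0, -0.1]
width: 0.0597
```

```bash
python3 - <<'E'
from go import *
st();print(rel([.4431,-.1924],.014,1.087))
im=viewer.get_image('top');save('t4.png',cv2.resize(im[170:290,310:450],None,fx=5,fy=5,interpolation=cv2.INTER_CUBIC))
E
```

```text
t 4.15 pos [ 0.4416 -0.1913  0.0125] yaw 1.0858 xax [ 0.003 -0.    -1.   ] F [-0.6  1.  -0.1] w 0.05973810870544168
(array([-1.5, -1.8, -0.3]), np.float64(-0.001))
```

View pics/t4.png

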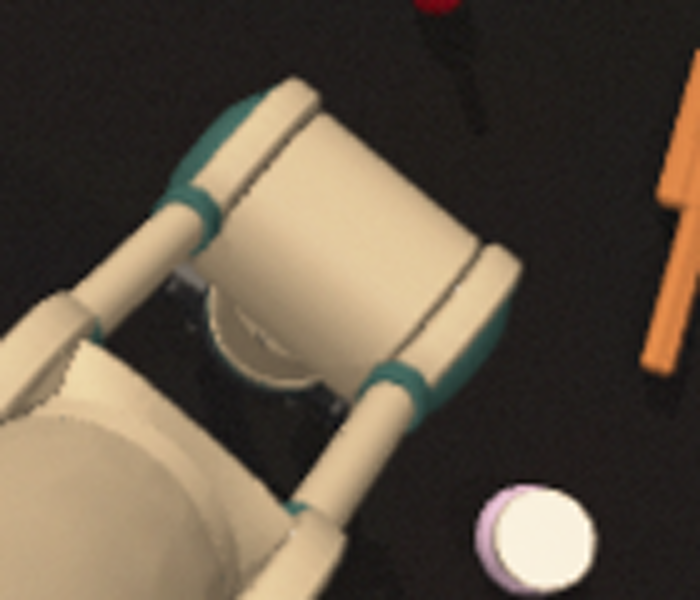

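Request:
move_arm --rows '[[[-1,-6,0],0,60],[[-1,-12,0],0,60],[[-1,-17,0],0,60],[[-1,-22,0],0,60],[[-1,-27,0],0,60],[[-1,-32,0],0,60],[[-1,-37,0],0,60],[[-1,-42,0],0,60]]'

```text
clock: 4.87
position: [0.4802, -0.2116, 0.0154]
ee_rot: [0.607, -0.367, 0.604, 0.364]
contact_force: [-1.1, 1.1, 1.7]
width: 0.0597
```

```bash
python3 - <<'E'
from go import *
st();xy=T2([.5025,-.2169,1.087],[(-.006,-.011,0)])[0,:2];print(rel(xy,.014,1.087))
E
```

```text
t 4.8667 pos [ 0.4802 -0.2116  0.0154] yaw 1.0861 xax [ 0.006 -0.002 -1.   ] F [-1.1  1.1  1.7] w 0.05971522274873721
(array([  1.6, -33.2,  -0.3]), np.float64(-0.001))
```

Request:
move_arm --rows '[[[1,-5,0],0,60],[[1,-10,0],0,60],[[1,-15,0],0,60],[[1,-20,0],0,60],[[1,-25,0],0,60],[[1,-30,0],0,60],[[1,-33,0],0,60],[[1,-33,0],0,60]]'

```text
clock: 5.53
position: [0.5107, -0.2278, 0.0146]
ee_rot: [0.607, -0.368, 0.604, 0.363]
contact_force: [0.8, 0.3, 0.4]
width: 0.0598
```

Request:
move_arm --rows '[[[0,10,0],0,60],[[0,25,0],0,60],[[-30,30,0],0,60],[[-60,35,0],0,60],[[-100,50,0],0,60],[[-130,80,0],0,60],[[-130,110,0],0,60],[[-130,130,0],0,60]]'

```text
clock: 6.2
position: [0.3928, -0.1657, 0.1455]
ee_rot: [0.608, -0.369, 0.603, 0.362]
contact_force: [-1.4, -0.3, -0.6]
width: 0.0602
```

```bash
python3 - <<'E'
from go import *
st()
for c,roi in(('top',(310,170,450,290)),('scene',(235,195,375,315))):
    x0,y0,x1,y1=roi
    im=viewer.get_image(c);save(c+'5.png',cv2.resize(im[y0:y1,x0:x1],None,fx=5,fy=5,interpolation=cv2.INTER_CUBIC))
E
```

```text
t 6.2 pos [ 0.3928 -0.1657  0.1455] yaw 1.0862 xax [ 0.01  -0.004 -1.   ] F [-1.4 -0.3 -0.6] w 0.06021957861330632
```

View pics/top5.png

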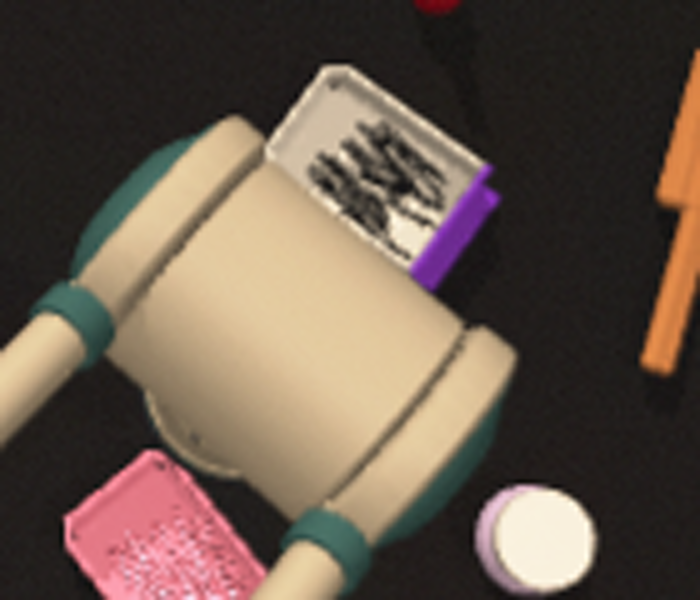

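View pics/scene5.png

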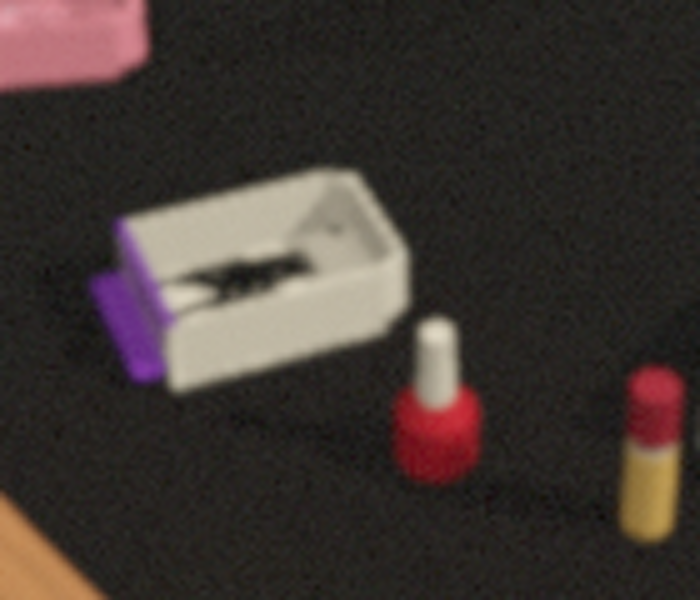

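```bash
python3 - <<'E'
from go import *
print(rel([.46,-.40],.12,1.087-np.pi/2))
E
```

```text
(array([  24.7, -171.1, -176.3]), np.float64(1.57))
```

Request:
move_arm --rows '[[[0,-10,-35],0.12,45],[[0,-25,-70],0.24,45],[[0,-50,-100],0.36,45],[[0,-80,-130],0.48,45],[[0,-110,-160],0.6,45],[[0,-140,-176],0.72,45],[[0,-171,-176],0.84,45],[[10,-171,-176],0.96,45]]'

```text
clock: 6.97
position: [0.466, -0.4063, 0.1359]
ee_rot: [0.711, -0.045, 0.701, 0.038]
contact_force: [2.2, 0.3, 0.5]
width: 0.0449
```

```bash
python3 - <<'E'
from go import *
st();print(rel([.46,-.40],.12,1.087-np.pi/2))
E
```

```text
t 6.9667 pos [ 0.466  -0.4063  0.1359] yaw 0.1184 xax [ 0.014 -0.01  -1.   ] F [2.2 0.3 0.5] w 0.04492166538881762
(array([15.8,  7.2, -5.4]), np.float64(0.602))
```

Request:
move_arm --rows '[[[0,7,-5],0.12,45],[[0,7,-5],0.24,45],[[0,7,-5],0.36,45],[[10,7,-5],0.48,45],[[10,7,-5],0.6,45],[[10,7,-5],0.602,45]]'

```text
clock: 7.47
position: [0.4603, -0.4001, 0.1248]
ee_rot: [0.692, 0.168, 0.681, -0.172]
contact_force: [-0.4, -1.9, -0.4]
width: 0.0448
```

```bash
python3 - <<'E'
from go import *
st()
im={c:viewer.get_image(c) for c in('top',)}
roi={'top':(350,170,420,240)}
p,f,ms=fit_tray(im,[.555,-.245,1.087],roi);print(p,f,inbay(p))
overlay('top',im['top'],p,[BODY,LIP],roi['top'],'top6.png',8)
E
```

```text
t 7.4667 pos [ 0.4603 -0.4001  0.1248] yaw -0.4857 xax [ 0.014 -0.009 -1.   ] F [-0.4 -1.9 -0.4] w 0.0448473685047218
[ 0.55864072 -0.24682772  1.08677679] 0.03474963018915432 [-0.37278038  0.10016146 -0.56452321]
```

View pics/top6.png

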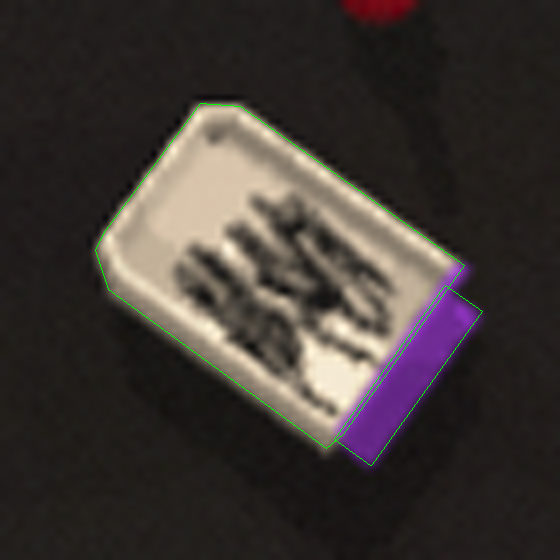

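```bash
cat > path.py <<'E'
from go import *
def frombay(q,B=BAY): 
    p=T2(B,[(q[0],q[1],0)])[0]; return np.array([p[0],p[1],q[2]+B[2]])
def tcp_for(tray,off): # tray world pose -> TCP xy, yaw
    return T2(tray,[(off,0,0)])[0,:2], tray[2]-np.pi/2
def plan(q0,L,R,ds):
    out=[];q=np.array(q0,float);s=0
    tot=L+R*abs(q0[2])
    while s<tot+.2:
        if s>=L and q[2]<-1e-6: q[2]=min(0,q[2]+ds/R)
        m=q[2]; q=q+[ds*np.cos(m),ds*np.sin(m),0]; s+=ds; out.append(q.copy())
    return out
E
python3 - <<'E'
from path import *
T=np.array([.5586,-.2468,1.0868])
xy,y=tcp_for(T,-.100);st();print(xy,rel(xy,.016,y))
E
```

```text
t 7.5167 pos [ 0.4605 -0.4003  0.1252] yaw -0.4815 xax [ 0.014 -0.01  -1.   ] F [ 0.1 -0.4  0.4] w 0.045198977897165434
[ 0.51206798 -0.33531424] (array([109.4,  81.7,  13.8]), np.float64(0.002))
```

Request:
move_arm --rows '[[[10,35,14],0,40],[[20,70,14],0,40],[[40,82,14],0,40],[[65,82,14],0,40],[[90,82,14],0,40],[[103,82,14],0,40],[[108,82,14],0,40],[[108,82,14],0,40]]'

```text
clock: 8.18
position: [0.512, -0.3347, 0.0161]
ee_rot: [0.692, 0.166, 0.682, -0.17]
contact_force: [-0.4, 0.0, -0.3]
width: 0.0402
```

```bash
python3 - <<'E'
from path import *
T=np.array([.5586,-.2468,1.0868])
xy,y=tcp_for(T,-.066);st();print(xy,rel(xy,.016,y))
im=viewer.get_image('top');save('t7.png',cv2.resize(im[170:280,340:460],None,fx=5,fy=5,interpolation=cv2.INTER_CUBIC))
im=viewer.get_image('scene');save('s7.png',cv2.resize(im[205:295,220:340],None,fx=6,fy=6,interpolation=cv2.INTER_CUBIC))
E
```

```text
t 8.1833 pos [ 0.512  -0.3347  0.0161] yaw -0.4796 xax [ 0.013 -0.008 -1.   ] F [-0.4  0.  -0.3] w 0.0401852749474685
[ 0.52788887 -0.3052194 ] (array([ 0.1, 33.5,  0.5]), np.float64(0.004))
```

View pics/t7.png

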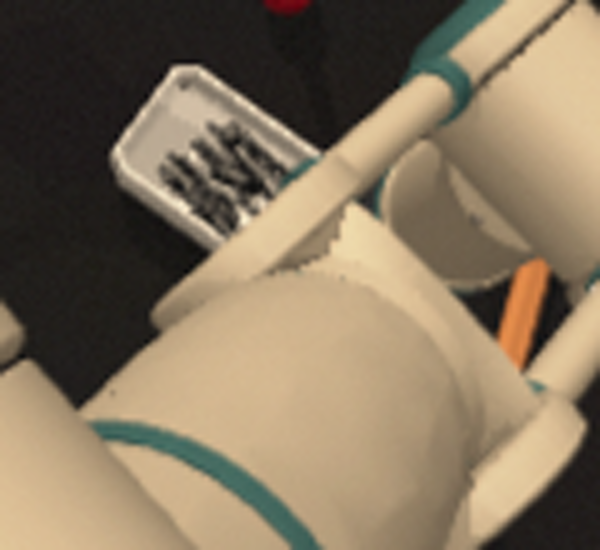

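View pics/s7.png

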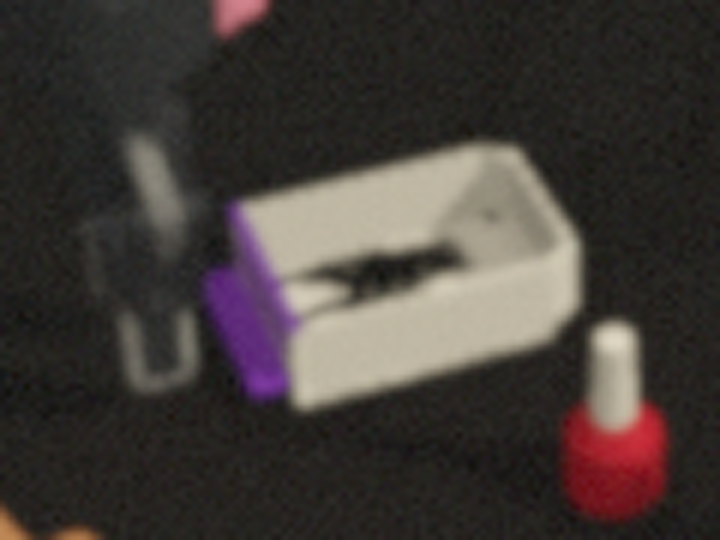

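Request:
move_arm --rows '[[[0,12,0],0,40],[[0,22,0],0,40],[[0,28,0],0,40],[[0,34,0],0,40],[[0,41,0],0,40],[[0,49,0],0,40],[[0,57,0],0,40],[[0,65,0],0,40]]'

```text
clock: 8.95
position: [0.5436, -0.2778, 0.0183]
ee_rot: [0.693, 0.166, 0.68, -0.171]
contact_force: [-0.8, -1.9, 1.0]
width: 0.0399
```

```bash
cat > nxt.py <<'E'
from path import *
import sys
# print rows along planned arc path beginning at arclength s0
q0=[-.3728,.1002,-.5645]
P=plan(q0,.073,.3947,.001)
def rows(s0,step,n,z,off=-.066):
    for k in range(1,n+1):
        i=min(int(round((s0+k*step)*1000))-1,len(P)-1)
        xy,y=tcp_for(frombay(P[i]),off); print(rel(xy,z,y),P[i].round(3))
def prog(off=-.066):
    s=st();d=[np.linalg.norm(tcp_for(frombay(p),off)[0]-s['position'][:2]) for p in P];i=int(np.argmin(d));print('s=',(i+1)/1000,'err',d[i]);return (i+1)/1000
E
python3 - <<'E'
from nxt import *
s=prog();rows(s,.008,8,.016)
E
```

```text
t 8.95 pos [ 0.5436 -0.2778  0.0183] yaw -0.4804 xax [ 0.016 -0.011 -1.   ] F [-0.8 -1.9  1. ] w 0.03989052291426686
s= 0.032 err 0.001186526087674061
(array([ 2.2,  8.4, -1.1]), np.float64(0.004)) [-0.339  0.079 -0.564]
(array([ 2.2, 16.4, -1.1]), np.float64(0.004)) [-0.332  0.075 -0.564]
(array([ 2.2, 24.4, -1.1]), np.float64(0.004)) [-0.325  0.07  -0.564]
(array([ 2.2, 32.4, -1.1]), np.float64(0.004)) [-0.319  0.066 -0.564]
(array([ 2.1, 40.4, -1. ]), np.float64(0.004)) [-0.312  0.062 -0.564]
(array([ 2.1, 48.4,  0.1]), np.float64(-0.014)) [-0.305  0.057 -0.547]
(array([ 2.1, 56.4,  1.2]), np.float64(-0.034)) [-0.298  0.053 -0.526]
(array([ 2.1, 64.5,  2.2]), np.float64(-0.055)) [-0.291  0.049 -0.506]
```

Request:
move_arm --rows '[[[2,8,-1],0,40],[[2,16,-1],0,40],[[2,24,-1],0,40],[[2,32,-1],0,40],[[2,40,-1],0,40],[[2,48,0],-0.015,40],[[2,56,1],-0.034,40],[[2,64,2],-0.055,40]]'

```text
clock: 9.62
position: [0.5753, -0.2211, 0.0159]
ee_rot: [0.698, 0.146, 0.685, -0.151]
contact_force: [-0.6, -1.2, 0.0]
width: 0.0398
```

```bash
python3 - <<'E'
from nxt import *
s=prog();rows(s,.008,8,.016)
im=viewer.get_image('scene');save('s8.png',cv2.resize(im[185:295,220:360],None,fx=5,fy=5,interpolation=cv2.INTER_CUBIC))
E
```

```text
t 9.6167 pos [ 0.5753 -0.2211  0.0159] yaw -0.4234 xax [ 0.016 -0.011 -1.   ] F [-0.6 -1.2  0. ] w 0.0397538448794806
s= 0.096 err 0.0005919091701296847
(array([-0.1,  7.5,  1.6]), np.float64(-0.018)) [-0.284  0.046 -0.486]
(array([-0.1, 15.5,  2.7]), np.float64(-0.038)) [-0.277  0.042 -0.466]
(array([-0.1, 23.6,  3.6]), np.float64(-0.058)) [-0.27   0.038 -0.445]
(array([-0.1, 31.7,  4.4]), np.float64(-0.079)) [-0.263  0.035 -0.425]
(array([-0.1, 39.7,  5. ]), np.float64(-0.099)) [-0.255  0.032 -0.405]
(array([-0.2, 47.8,  5.4]), np.float64(-0.119)) [-0.248  0.029 -0.385]
(array([-0.2, 55.9,  5.7]), np.float64(-0.14)) [-0.241  0.026 -0.364]
(array([-0.2, 64.1,  5.8]), np.float64(-0.16)) [-0.233  0.023 -0.344]
```

View pics/s8.png

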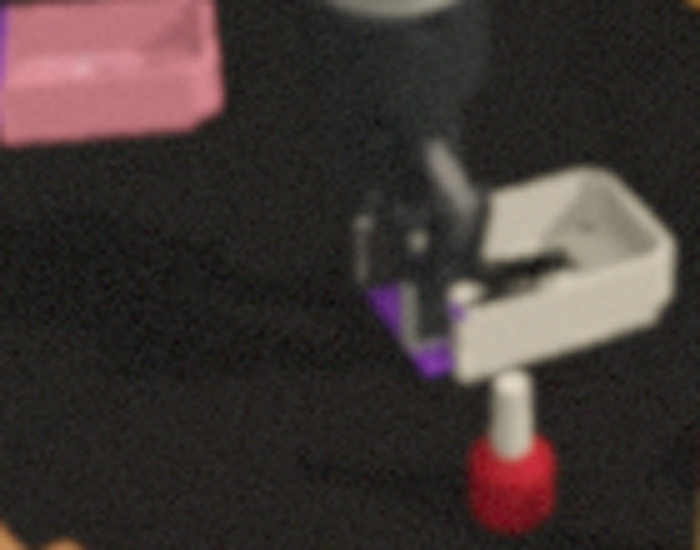

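Request:
move_arm --rows '[[[0,8,2],-0.018,40],[[0,16,3],-0.038,40],[[0,24,4],-0.058,40],[[0,32,4],-0.079,40],[[0,40,5],-0.099,40],[[0,48,5],-0.119,40],[[0,56,6],-0.14,40],[[0,64,6],-0.16,40]]'

```text
clock: 10.33
position: [0.6085, -0.1631, 0.0159]
ee_rot: [0.708, 0.089, 0.695, -0.094]
contact_force: [-0.4, -2.6, 0.4]
width: 0.0402
```

```bash
python3 - <<'E'
from nxt import *
s=prog();rows(s,.008,8,.016)
im=viewer.get_image('top');save('t9.png',cv2.resize(im[130:250,200:380],None,fx=4,fy=4,interpolation=cv2.INTER_CUBIC))
E
```

```text
t 10.3333 pos [ 0.6085 -0.1631  0.0159] yaw -0.2604 xax [ 0.017 -0.01  -1.   ] F [-0.4 -2.6  0.4] w 0.040203460745243155
s= 0.162 err 0.0006935777853637596
(array([-0.1,  7.7,  0.6]), np.float64(-0.022)) [-0.224  0.02  -0.319]
(array([-0.1, 15.8,  1.7]), np.float64(-0.042)) [-0.216  0.017 -0.298]
(array([-0.1, 23.8,  2.6]), np.float64(-0.063)) [-0.208  0.015 -0.278]
(array([-0.2, 31.9,  3.3]), np.float64(-0.083)) [-0.201  0.013 -0.258]
(array([-0.2, 40. ,  3.9]), np.float64(-0.103)) [-0.193  0.011 -0.238]
(array([-0.2, 48.1,  4.3]), np.float64(-0.124)) [-0.185  0.009 -0.217]
(array([-0.3, 56.2,  4.6]), np.float64(-0.144)) [-0.177  0.008 -0.197]
(array([-0.3, 64.3,  4.6]), np.float64(-0.164)) [-0.169  0.006 -0.177]
```

View pics/t9.png

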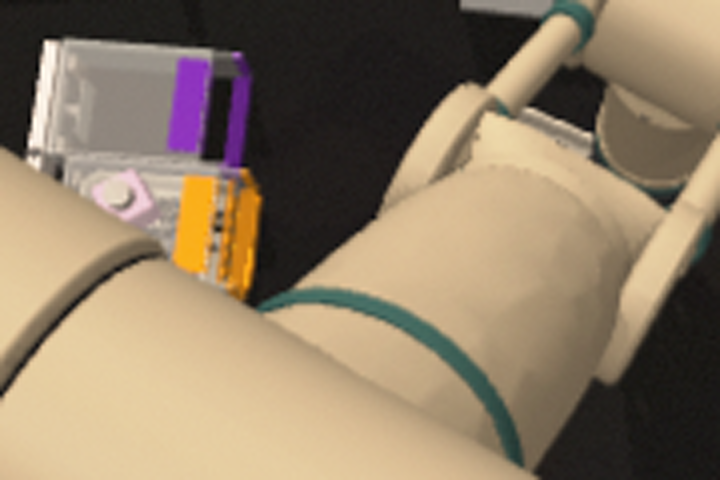

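Request:
move_arm --rows '[[[0,8,1],-0.022,40],[[0,16,2],-0.042,40],[[0,24,3],-0.063,40],[[0,32,3],-0.083,40],[[0,40,4],-0.103,40],[[0,48,4],-0.124,40],[[0,56,5],-0.144,40],[[0,64,5],-0.164,40]]'

```text
clock: 11.05
position: [0.6308, -0.1004, 0.016]
ee_rot: [0.713, 0.03, 0.7, -0.036]
contact_force: [-0.7, -3.5, 0.9]
width: 0.0398
```

```bash
python3 - <<'E'
from nxt import *
s=prog();rows(s,.008,8,.016)
im=viewer.get_image('scene');save('s10.png',cv2.resize(im[110:260,280:460],None,fx=4,fy=4,interpolation=cv2.INTER_CUBIC))
E
```

```text
t 11.05 pos [ 0.6308 -0.1004  0.016 ] yaw -0.0935 xax [ 0.018 -0.009 -1.   ] F [-0.7 -3.5  0.9] w 0.03976839278934872
s= 0.228 err 0.0007089195363886399
(array([-0.1,  8.1,  0.5]), np.float64(-0.022)) [-0.159  0.005 -0.152]
(array([-0.1, 16.1,  1.6]), np.float64(-0.043)) [-0.152  0.004 -0.131]
(array([-0.2, 24.2,  2.5]), np.float64(-0.063)) [-0.144  0.003 -0.111]
(array([-0.2, 32.3,  3.2]), np.float64(-0.083)) [-0.136  0.002 -0.091]
(array([-0.3, 40.3,  3.8]), np.float64(-0.104)) [-0.128  0.001 -0.07 ]
(array([-0.3, 48.4,  4.2]), np.float64(-0.124)) [-0.12   0.001 -0.05 ]
(array([-0.4, 56.5,  4.5]), np.float64(-0.144)) [-0.112  0.    -0.03 ]
(array([-0.4, 64.7,  4.5]), np.float64(-0.164)) [-0.104  0.    -0.01 ]
```

View pics/s10.png

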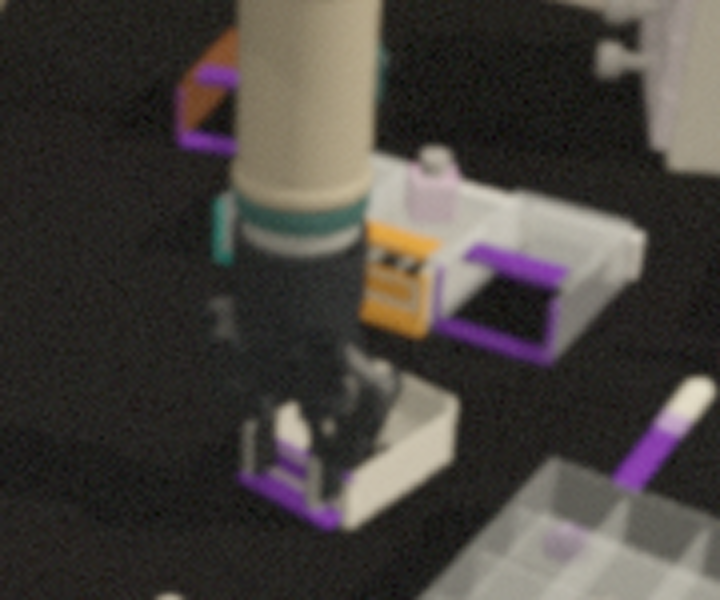

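Request:
move_arm --rows '[[[0,8,1],-0.022,40],[[0,16,2],-0.043,40],[[0,24,3],-0.063,40],[[0,32,3],-0.083,40],[[0,40,4],-0.104,40],[[0,48,4],-0.124,40],[[0,56,5],-0.144,40],[[0,64,5],-0.164,40]]'

```text
clock: 11.77
position: [0.6423, -0.0347, 0.0158]
ee_rot: [0.713, -0.029, 0.7, 0.023]
contact_force: [-0.8, -2.1, 1.6]
width: 0.0402
```

```bash
python3 - <<'E'
from nxt import *
s=prog();rows(s,.008,3,.016)
x0,y0,x1,y1=330,120,460,220
im=viewer.get_image('scene');save('s11.png',cv2.resize(im[y0:y1,x0:x1],None,fx=6,fy=6,interpolation=cv2.INTER_CUBIC))
im=viewer.get_image('top');save('t11.png',cv2.resize(im[120:210,190:340],None,fx=5,fy=5,interpolation=cv2.INTER_CUBIC))
E
```

```text
t 11.7667 pos [ 0.6423 -0.0347  0.0158] yaw 0.0734 xax [ 0.019 -0.007 -1.   ] F [-0.8 -2.1  1.6] w 0.04023501996594501
s= 0.294 err 0.0008520331542474487
(array([-0.2,  8.4, -0.5]), np.float64(-0.007)) [-0.094  0.     0.   ]
(array([-0.3, 16.4, -0.6]), np.float64(-0.007)) [-0.086  0.     0.   ]
(array([-0.4, 24.4, -0.6]), np.float64(-0.007)) [-0.078  0.     0.   ]
```

View pics/s11.png

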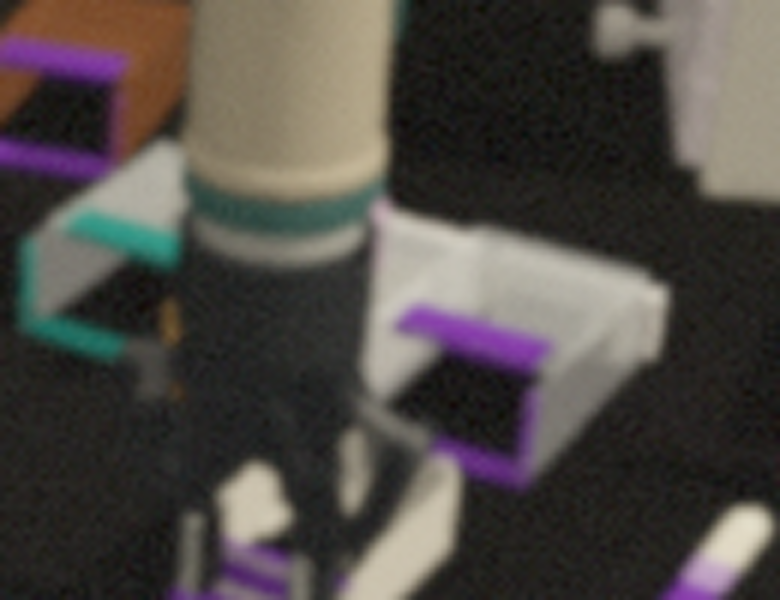

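View pics/t11.png

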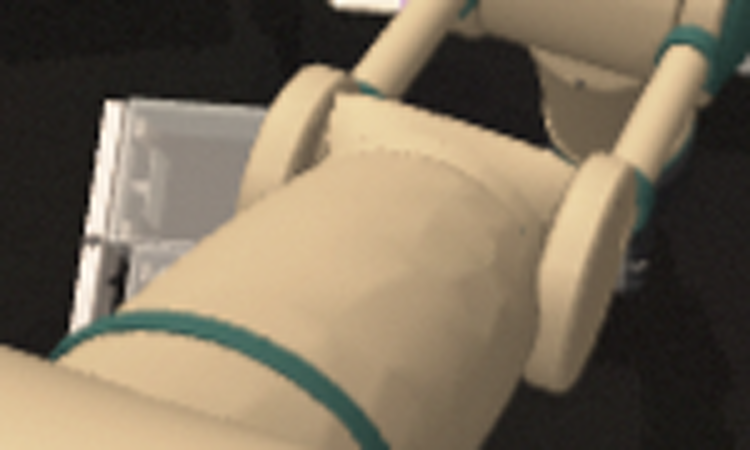

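Request:
move_arm --rows '[[[0,-10,0],0,40],[[0,-25,0],0,40],[[-10,-60,0],0,40],[[-40,-95,0],0,40],[[-60,-130,0],0,40],[[-60,-170,0],0,40],[[-60,-210,0],0,40],[[-60,-230,0],0,40]]'

```text
clock: 12.53
position: [0.6574, -0.27, 0.0779]
ee_rot: [0.714, -0.028, 0.7, 0.021]
contact_force: [0.7, 0.3, -0.1]
width: 0.04
```

```bash
python3 - <<'E'
from bayedge import *
from go import *
st()
im={c:viewer.get_image(c) for c in('top',)}
roi={'top':(268,125,330,185)}
p,f,ms=fit_tray(im,[.637,.03,1.65],roi);print(p,f)
B=bayedges(im['top'],BAY);print('in bay',inbay(p,B),inbay(p))
overlay('top',im['top'],p,[BODY,LIP],(255,125,325,185),'top12.png',9)
save('t12.png',im['top'])
E
```

```text
t 12.5333 pos [ 0.6574 -0.27    0.0779] yaw 0.0689 xax [ 0.02 -0.01 -1.  ] F [ 0.7  0.3 -0.1] w 0.03999732049084522
[0.63598764 0.03154007 1.63415862] 0.19635640218561365
[0.6254 0.1339 1.5824] 90.66 [[0.3, 0.1, -0.1, -0.2, -0.2, 0.0, -0.3, -0.5, -1.7, -2.1, -1.3, -0.1, -0.7, 0.0, -1.3], [0.3, 0.4, 0.2, 0.1, 0.6, 0.9, -0.4, 1.1, 0.8, 0.2, -0.7, 1.6, -0.6, 0.2, 1.0], [0.2, -0.0, -0.0, -0.2, -0.3, -0.2, -0.5, -0.8, -0.7, -0.0, 0.7, 0.7, 0.8, 0.5, 0.2]]
in bay [-0.10242986 -0.0093733   0.05176876] [-0.10153412  0.00067961 -0.01714138]
```

View pics/top12.png

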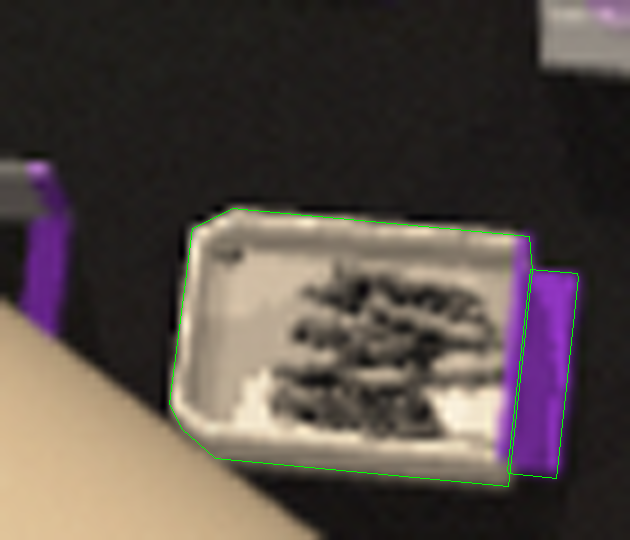

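```bash
python3 - <<'E'
from go import *
im=cv2.imread('pics/t12.png')[:,:,::-1]
roi=(268,125,330,185);x0,y0,x1,y1=roi
m=(im.max(2)>90)[y0:y1,x0:x1].astype(np.uint8)
U,V=np.meshgrid(np.arange(x0,x1)+.5,np.arange(y0,y1)+.5)
# arm line passes (255,125+300/9) to (255+320/9,185); exclude with 2px margin
w=(V<(125+300/9)+(U-255)*(240/320)-3)
m[~w]=0
n,l,stt,_=cv2.connectedComponentsWithStats(m);k=1+np.argmax([stt[i,4] if stt[i,0]<25 else 0 for i in range(1,n)]);m=(l==k).astype(np.uint8)
m=cv2.morphologyEx(np.pad(m,10),cv2.MORPH_CLOSE,np.ones((9,9),np.uint8))[10:-10,10:-10]
f=lambda q:(np.abs(sil('top',q,[BODY,LIP],roi=roi)-m)*w).sum()/m.sum()
for p0 in([.637,.031,1.64],[.638,.03,1.66]):
    r=minimize(f,p0,method='Nelder-Mead',options=dict(initial_simplex=np.array(p0)+np.array([[0,0,0],[.006,0,.03],[0,.006,-.03],[-.004,.004,.05]]),xatol=1e-4,fatol=1e-4));print(r.x,r.fun,inbay(r.x))
overlay('top',im,r.x,[BODY,LIP],(255,125,325,185),'top13.png',9)
E
```

```text
[0.63617884 0.03135292 1.63704131] 0.027313322589309692 [-0.10173603  0.00050407 -0.01425869]
[0.63617387 0.03139673 1.63705195] 0.027309965081923182 [-0.10169196  0.0005055  -0.01424805]
```

View pics/top13.png

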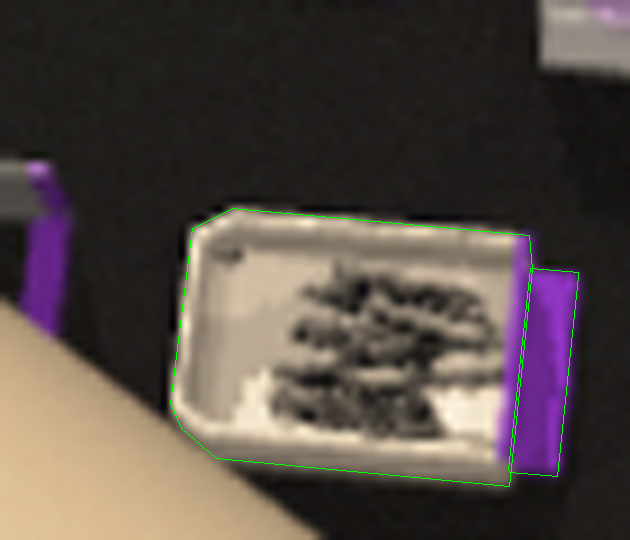

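```bash
cat >> path.py <<'E'
def bayrel(x,y,z,dyaw=0):
    p=frombay([x,y,dyaw]); return rel(p[:2],z,p[2]-np.pi/2)
def tinbay():
    s=st();M=Ro.from_quat(s['ee_rot'],scalar_first=True).as_matrix();b=inbay([*s['position'][:2],np.arctan2(M[1,2],M[0,2])+np.pi/2]);F=s['contact_force'];c,sn=np.cos(BAY[2]),np.sin(BAY[2])
    print('tcp in bay',b.round(4),'z',s['position'][2].round(4),'F bay x,y,z',round(c*F[0]+sn*F[1],1),round(-sn*F[0]+c*F[1],1),round(F[2],1))
E
python3 - <<'E'
from path import *
tinbay();print(bayrel(-.188,.0005,.021,-.005))
E
```

```text
t 12.5833 pos [ 0.6574 -0.2724  0.0773] yaw 0.0672 xax [ 0.02  -0.011 -1.   ] F [ 0.4 -3.3  0.4] w 0.04001217700700703
tcp in bay [-0.4062  0.0038 -0.0134] z 0.0773 F bay x,y,z -3.3 -0.2 0.4
(array([ 53.5, 219. ,  -0.7]), np.float64(-0.008))
```

Request:
move_arm --rows '[[[0,40,0],-0.008,40],[[0,80,0],-0.008,40],[[10,120,0],-0.008,40],[[25,160,-1],-0.008,40],[[40,195,-1],-0.008,40],[[53,215,-1],-0.008,40],[[53,219,-1],-0.008,40],[[53,219,-1],-0.008,40]]'

```text
clock: 13.25
position: [0.6416, -0.0535, 0.0204]
ee_rot: [0.712, -0.031, 0.701, 0.023]
contact_force: [0.6, -0.2, -0.0]
width: 0.04
```

```bash
python3 - <<'E'
from path import *
tinbay();print(bayrel(-.066-.050,.0,.021,0))
E
```

```text
t 13.25 pos [ 0.6416 -0.0535  0.0204] yaw 0.077 xax [ 0.017 -0.011 -1.   ] F [ 0.6 -0.2 -0. ] w 0.03999909509118028
tcp in bay [-0.1868  0.0019 -0.0035] z 0.0204 F bay x,y,z -0.3 -0.6 -0.0
(array([-1.4, 70.8,  1.7]), np.float64(-0.003))
```

Request:
move_arm --rows '[[[0,9,1],0,40],[[-1,17,1],0,40],[[-1,24,1],0,40],[[-1,32,2],0,40],[[-1,40,2],0,40],[[-1,48,2],0,40],[[-1,56,2],0,40],[[-1,64,2],0,40]]'

```text
clock: 13.92
position: [0.6389, 0.011, 0.021]
ee_rot: [0.713, -0.031, 0.7, 0.023]
contact_force: [0.0, -2.1, 2.2]
width: 0.0399
```

```bash
python3 - <<'E'
from path import *
tinbay();print(bayrel(-.066,.0,.021,0))
x0,y0,x1,y1=330,120,460,220
im=viewer.get_image('scene');save('s14.png',cv2.resize(im[y0:y1,x0:x1],None,fx=6,fy=6,interpolation=cv2.INTER_CUBIC))
im=viewer.get_image('top');save('t14.png',cv2.resize(im[120:210,190:340],None,fx=5,fy=5,interpolation=cv2.INTER_CUBIC))
E
```

```text
t 13.9167 pos [0.6389 0.011  0.021 ] yaw 0.0771 xax [ 0.018 -0.011 -1.   ] F [ 0.  -2.1  2.2] w 0.03989075808269078
tcp in bay [-0.1222 -0.0006 -0.0034] z 0.021 F bay x,y,z -2.1 0.2 2.2
(array([-0.7, 56.2, -0.8]), np.float64(-0.003))
```

View pics/s14.png

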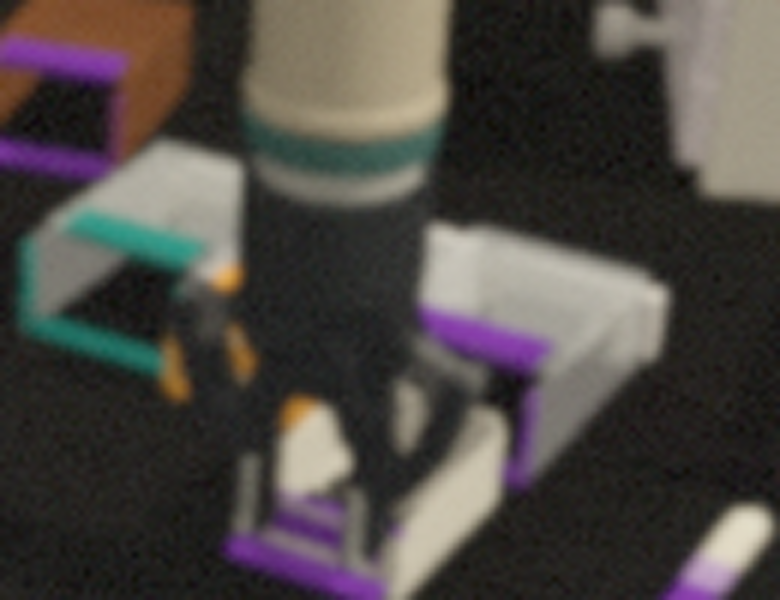

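View pics/t14.png

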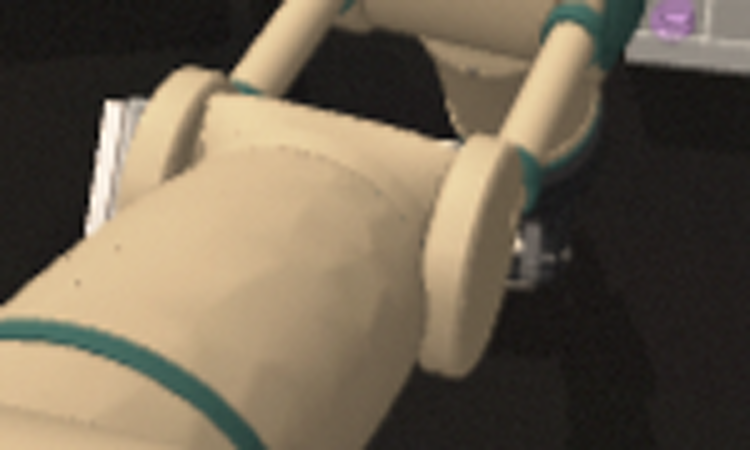

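```bash
python3 - <<'E'
from path import *
for uv in [(190+200/5-.5,130+245/5-.5)]:
    p=unproj('top',uv,.096);print('bottle cap',p,inbay([*p[:2],0]))
# base of bottle body: centre of square ~ (203,250)
p=unproj('top',(190+205/5-.5,130+252/5-.5),.075);print(p,inbay([*p[:2],0]))
E
```

```text
bottle cap [0.54067574 0.18550018 0.096     ] [ 0.05959205  0.08330185 -1.6513    ]
[0.54196286 0.18833889 0.075     ] [ 0.06231805  0.08179061 -1.6513    ]
```

Request:
move_arm --rows '[[[0,6,0],0,36],[[0,12,0],0,32],[[0,18,0],0,30],[[0,25,0],0,30],[[0,32,0],0,30],[[0,39,-1],0,30],[[0,46,-1],0,30],[[0,52,-1],0,30]]'

```text
clock: 14.68
position: [0.633, 0.0651, 0.0201]
ee_rot: [0.712, -0.031, 0.701, 0.024]
contact_force: [1.1, -3.2, 2.8]
width: 0.0303
```

```bash
python3 - <<'E'
from path import *
tinbay();print(bayrel(-.026,.0,.021,0))
x0,y0,x1,y1=330,120,460,220
im=viewer.get_image('scene');save('s15.png',cv2.resize(im[y0:y1,x0:x1],None,fx=6,fy=6,interpolation=cv2.INTER_CUBIC))
E
```

```text
t 14.6833 pos [0.633  0.0651 0.0201] yaw 0.0781 xax [ 0.016 -0.009 -1.   ] F [ 1.1 -3.2  2.8] w 0.030290792543829353
tcp in bay [-0.0678  0.001  -0.0024] z 0.0201 F bay x,y,z -3.3 -0.8 2.8
(array([-1.3, 41.8,  0.9]), np.float64(-0.002))
```

View pics/s15.png

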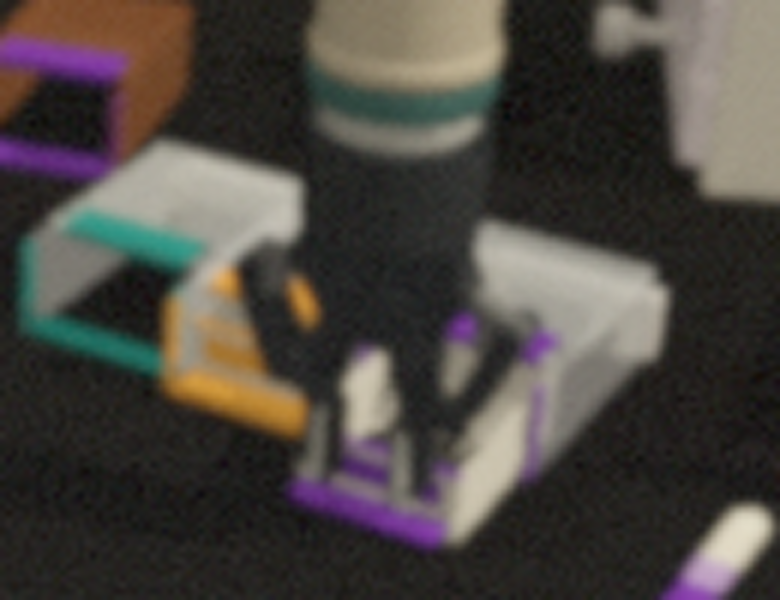

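Request:
move_arm --rows '[[[-1,5,1],0,28],[[-1,11,1],0,24],[[-1,16,2],0,20],[[-1,21,2],0,20],[[-1,26,3],0,20],[[-1,31,3],0,20],[[-1,36,3],0,20],[[-1,40,3],0,20]]'

```text
clock: 15.4
position: [0.6324, 0.1075, 0.0204]
ee_rot: [0.712, -0.03, 0.701, 0.025]
contact_force: [0.1, -0.9, -0.7]
width: 0.0197
```

```bash
python3 - <<'E'
from path import *
tinbay();print(bayrel(.0,-.002,.021,0))
x0,y0,x1,y1=330,120,460,220
im=viewer.get_image('scene');save('s16.png',cv2.resize(im[y0:y1,x0:x1],None,fx=6,fy=6,interpolation=cv2.INTER_CUBIC))
E
```

```text
t 15.4 pos [0.6324 0.1075 0.0204] yaw 0.0779 xax [ 0.016 -0.007 -1.   ] F [ 0.1 -0.9 -0.7] w 0.019743569198251265
tcp in bay [-0.0256 -0.0018 -0.0026] z 0.0204 F bay x,y,z -0.9 0.0 -0.7
(array([-0.8, 25.6,  0.1]), np.float64(-0.003))
```

View pics/s16.png

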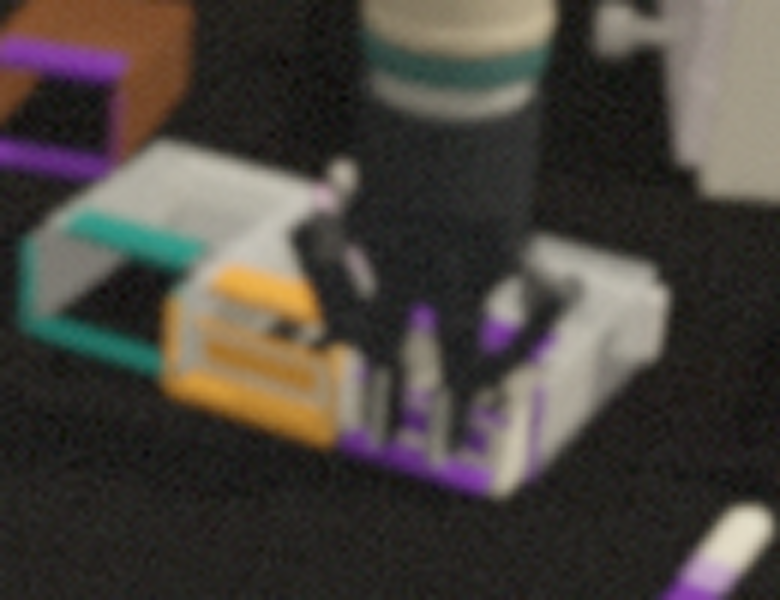

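Request:
move_arm --rows '[[[-1,4,0],0,20],[[-1,8,0],0,20],[[-1,12,0],0,20],[[-1,15,0],0,20],[[-1,18,0],0,20],[[-1,21,0],0,20],[[-1,24,0],0,20],[[-1,26,0],0,20]]'

```text
clock: 16.12
position: [0.6303, 0.1346, 0.0211]
ee_rot: [0.712, -0.03, 0.701, 0.025]
contact_force: [-0.1, -0.3, -0.3]
width: 0.0199
```

```bash
python3 - <<'E'
from path import *
tinbay();print(bayrel(.01,-.002,.021,0))
x0,y0,x1,y1=330,120,460,220
im=viewer.get_image('scene');save('s17.png',cv2.resize(im[y0:y1,x0:x1],None,fx=6,fy=6,interpolation=cv2.INTER_CUBIC))
E
```

```text
t 16.1167 pos [0.6303 0.1346 0.0211] yaw 0.0782 xax [ 0.016 -0.006 -1.   ] F [-0.1 -0.3 -0.3] w 0.019939461197790845
tcp in bay [ 0.0017 -0.0019 -0.0023] z 0.0211 F bay x,y,z -0.2 0.1 -0.3
(array([0.1, 8.3, 0.1]), np.float64(-0.002))
```

View pics/s17.png

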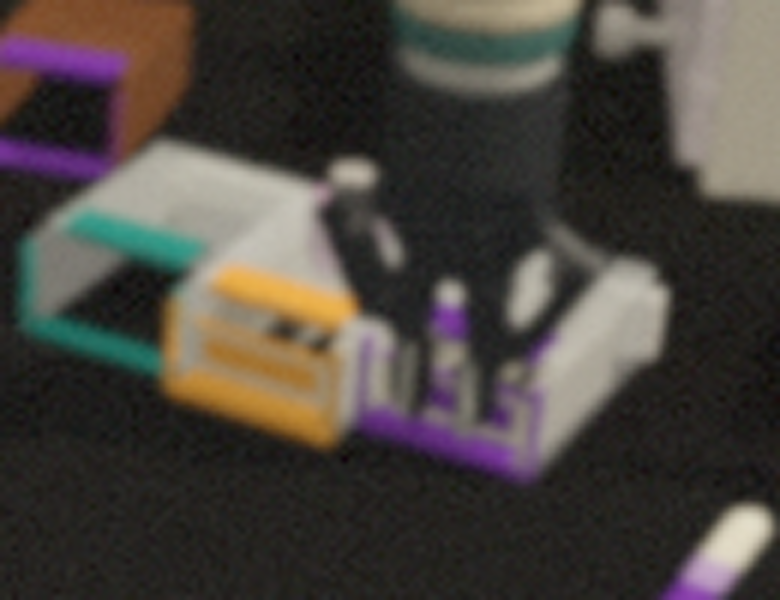

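Request:
move_arm --rows '[[[0,2,0],0,20],[[0,4,0],0,20],[[0,6,0],0,20],[[0,8,0],0,20],[[0,9,0],0,20],[[0,10,0],0,20]]'

```text
clock: 16.67
position: [0.6297, 0.1437, 0.0211]
ee_rot: [0.712, -0.031, 0.701, 0.025]
contact_force: [0.9, -6.7, -1.5]
width: 0.0198
```

```bash
python3 - <<'E'
from path import *
tinbay()
x0,y0,x1,y1=340,125,450,215
im=viewer.get_image('scene');save('s18.png',cv2.resize(im[y0:y1,x0:x1],None,fx=7,fy=7,interpolation=cv2.INTER_CUBIC))
tinbay()
E
```

```text
t 16.6667 pos [0.6297 0.1437 0.0211] yaw 0.0789 xax [ 0.016 -0.008 -1.   ] F [ 0.9 -6.7 -1.5] w 0.019786063743898893
tcp in bay [ 0.0108 -0.0021 -0.0016] z 0.0211 F bay x,y,z -6.8 -0.3 -1.5
t 16.7167 pos [0.6297 0.1439 0.0211] yaw 0.0789 xax [ 0.016 -0.008 -1.   ] F [ 1.4 -5.7 -2.1] w 0.020081637592016612
tcp in bay [ 0.0109 -0.0021 -0.0016] z 0.0211 F bay x,y,z -5.8 -0.9 -2.1
```

View pics/s18.png

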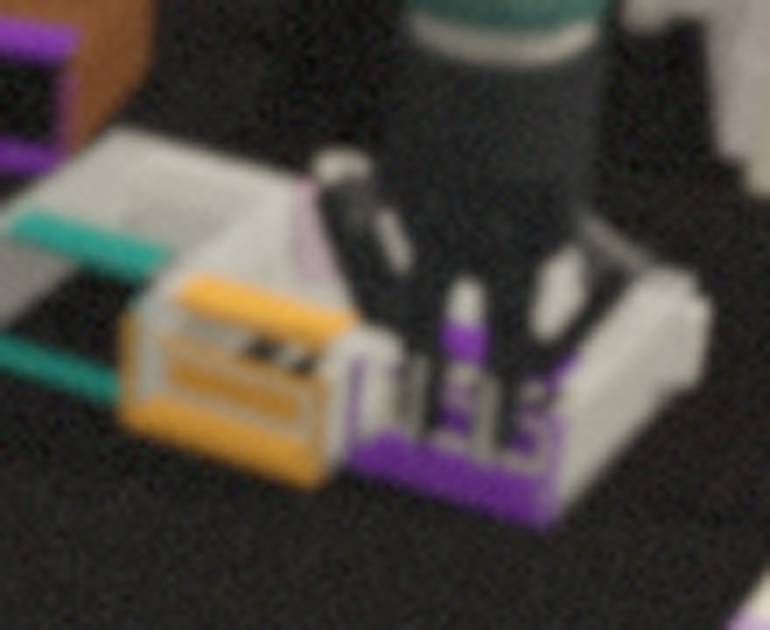

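Request:
move_arm --rows '[[[0,1.5,0],0,20],[[0,3,0],0,20],[[0,4,0],0,20],[[0,4,0],0,20]]'

```text
clock: 17.05
position: [0.6296, 0.1456, 0.021]
ee_rot: [0.712, -0.033, 0.701, 0.024]
contact_force: [0.7, -9.5, -1.7]
width: 0.02
```

```bash
python3 - <<'E'
from path import *
tinbay()
E
```

```text
t 17.05 pos [0.6296 0.1456 0.021 ] yaw 0.0803 xax [ 0.016 -0.012 -1.   ] F [ 0.7 -9.5 -1.7] w 0.02001454875125237
tcp in bay [ 0.0127 -0.0021 -0.0002] z 0.021 F bay x,y,z -9.6 0.1 -1.7
```

Request:
move_arm --rows '[[[0,2,0],0,20],[[1,4,0],0,20],[[3,4,0],0,20],[[5,4,0],0,20],[[6,4,0],0,20],[[7,4,0],0,20]]'

```text
clock: 17.55
position: [0.6304, 0.1452, 0.0159]
ee_rot: [0.713, -0.036, 0.7, 0.022]
contact_force: [-0.9, -14.8, 9.8]
width: 0.0201
```

```bash
python3 - <<'E'
from path import *
tinbay()
E
```

```text
t 17.55 pos [0.6304 0.1452 0.0159] yaw 0.0823 xax [ 0.018 -0.019 -1.   ] F [ -0.9 -14.8   9.8] w 0.020059645657809853
tcp in bay [ 0.0122 -0.0029  0.0018] z 0.0159 F bay x,y,z -14.7 2.1 9.8
```

Request:
move_arm --rows '[[[2,4,0],0,20],[[3,4,0],0,20],[[4,4,0],0,20],[[5,4,0],0,20],[[5,4,0],0,20],[[5,4,0],0,20]]'

```text
clock: 18.05
position: [0.6318, 0.1452, 0.0129]
ee_rot: [0.714, -0.039, 0.699, 0.021]
contact_force: [-0.2, -13.2, 8.0]
width: 0.0199
```

```bash
python3 - <<'E'
from path import *
x0,y0,x1,y1=340,125,450,215
im=viewer.get_image('scene');save('s19.png',cv2.resize(im[y0:y1,x0:x1],None,fx=7,fy=7,interpolation=cv2.INTER_CUBIC))
tinbay()
E
```

```text
t 18.1 pos [0.6318 0.1452 0.013 ] yaw 0.0839 xax [ 0.021 -0.024 -0.999] F [ -0.7 -13.4   8.8] w 0.019952425596237257
tcp in bay [ 0.0121 -0.0043  0.0034] z 0.013 F bay x,y,z -13.3 1.8 8.8
```

View pics/s19.png

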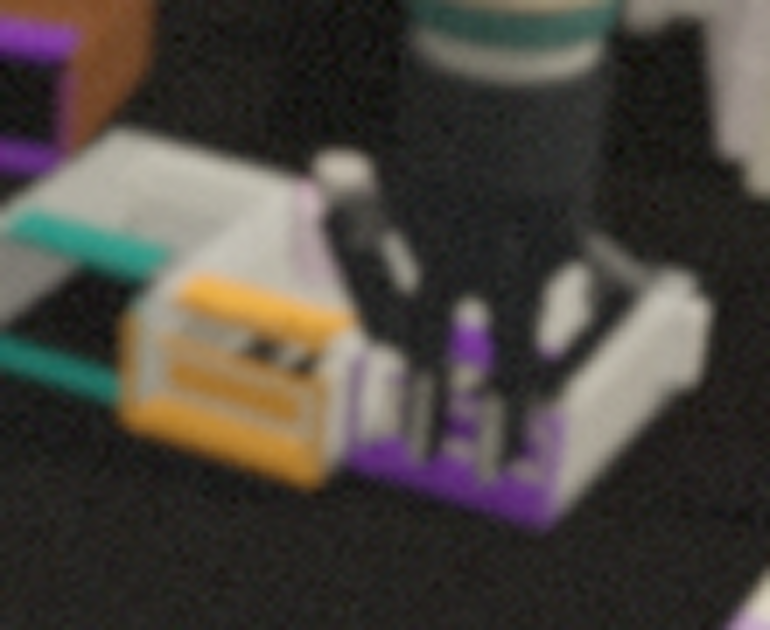

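Request:
move_arm --rows '[[[2,4,-1],0,20],[[4,4,-1],0,20],[[6,4,-1],0,20],[[7,4,-1],0,20],[[7,4,-1],0,20],[[7,4,-1],0,20]]'

```text
clock: 18.6
position: [0.6326, 0.145, 0.0104]
ee_rot: [0.715, -0.041, 0.698, 0.019]
contact_force: [-3.3, -14.8, 20.9]
width: 0.02
```

```bash
python3 - <<'E'
from path import *
x0,y0,x1,y1=340,125,450,215
im=viewer.get_image('scene');save('s20.png',cv2.resize(im[y0:y1,x0:x1],None,fx=7,fy=7,interpolation=cv2.INTER_CUBIC))
tinbay()
E
```

```text
t 18.65 pos [0.6326 0.145  0.0104] yaw 0.0854 xax [ 0.026 -0.03  -0.999] F [ -3.4 -14.1  20.2] w 0.020120375734959478
tcp in bay [ 0.0118 -0.0051  0.0049] z 0.0104 F bay x,y,z -13.8 4.5 20.2
```

View pics/s20.png

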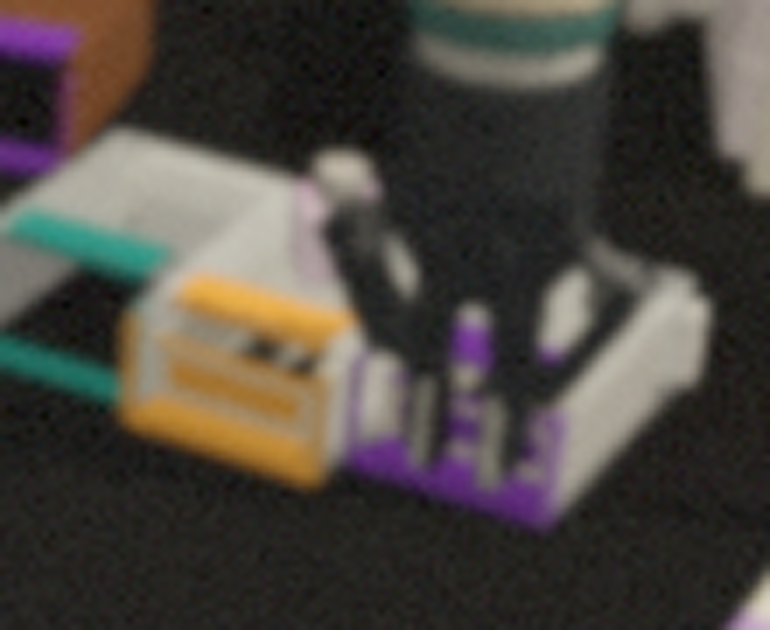

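Request:
move_arm --rows '[[[3,1,0],0,20],[[3,-2,0],0,20],[[2,-5,0],0,20],[[0,-6,0],0,20],[[-4,-7,0],0,20],[[-12,-9,0],0,20],[[-25,-20,0],0,20],[[-40,-40,0],0,20]]'

```text
clock: 19.32
position: [0.6344, 0.1074, 0.052]
ee_rot: [0.715, -0.042, 0.698, 0.02]
contact_force: [0.5, -0.4, 0.4]
width: 0.02
```

```bash
python3 - <<'E'
from path import *
x0,y0,x1,y1=340,125,450,215
im=viewer.get_image('scene');save('s21.png',cv2.resize(im[y0:y1,x0:x1],None,fx=7,fy=7,interpolation=cv2.INTER_CUBIC))
tinbay()
E
```

```text
t 19.3667 pos [0.6374 0.1027 0.056 ] yaw 0.0863 xax [ 0.032 -0.033 -0.999] F [-0.  -2.1  1.5] w 0.02009468888321521
tcp in bay [-0.0307 -0.0065  0.0058] z 0.056 F bay x,y,z -2.1 0.2 1.5
```

View pics/s21.png

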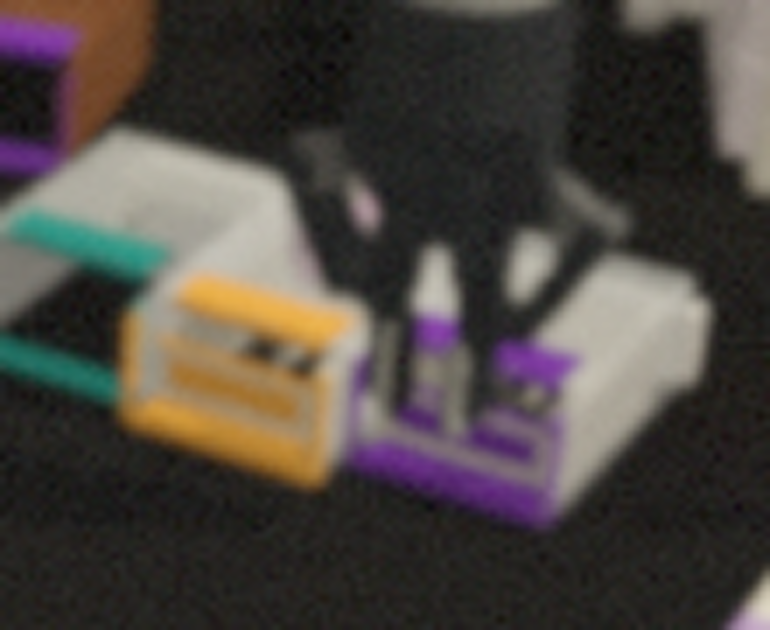

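Now I'll move well away to check.

Request:
move_arm --rows '[[[-30,-30,0],0,20],[[-60,-70,0],0,20],[[-80,-110,0],0,20],[[-80,-150,0],0,20],[[-80,-190,0],0,20],[[-80,-230,0],0,20],[[-80,-270,0],0,20],[[-80,-300,0],0,20]]'

```text
clock: 20.03
position: [0.6603, -0.1965, 0.1481]
ee_rot: [0.718, -0.042, 0.695, 0.018]
contact_force: [0.1, -0.8, -0.1]
width: 0.0203
```

```bash
python3 - <<'E'
from path import *
st()
x0,y0,x1,y1=340,125,450,215
im=viewer.get_image('scene');save('s22f.png',im);save('s22.png',cv2.resize(im[y0:y1,x0:x1],None,fx=7,fy=7,interpolation=cv2.INTER_CUBIC))
im=viewer.get_image('top');save('t22f.png',im);save('t22.png',cv2.resize(im[130:230,190:290],None,fx=6,fy=6,interpolation=cv2.INTER_CUBIC))
E
```

```text
t 20.0333 pos [ 0.6603 -0.1965  0.1481] yaw 0.0855 xax [ 0.033 -0.034 -0.999] F [ 0.1 -0.8 -0.1] w 0.020286105172580414
```

View pics/s22.png

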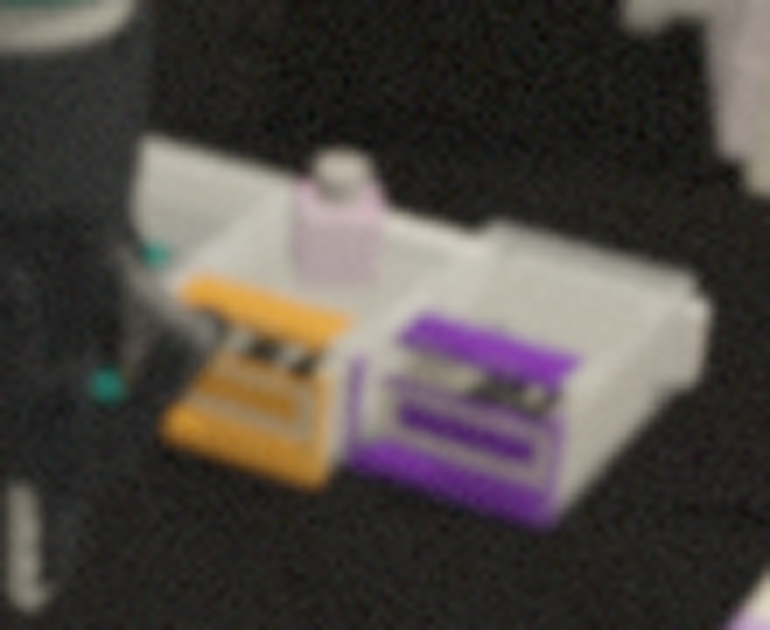

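View pics/t22.png

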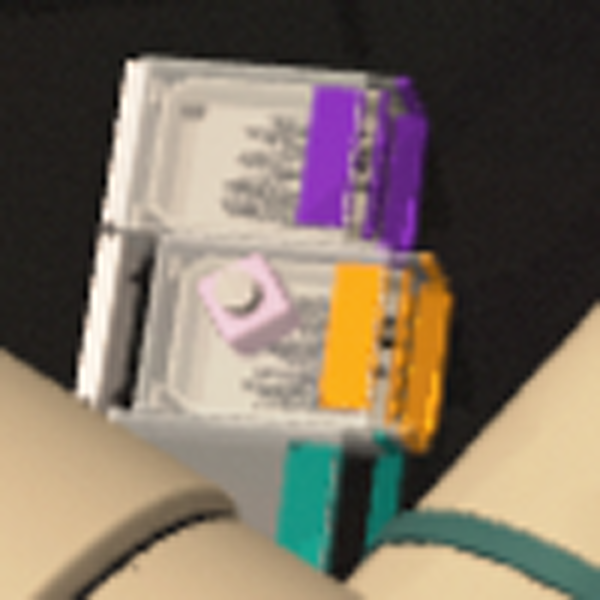

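```bash
python3 - <<'E'
from path import *
from bayedge import bayedges
im=cv2.imread('pics/t22f.png')[:,:,::-1].copy()
# bay slid straight back: only one unknown d; use roof front edge / mouth front edge violet->dark
best=[]
for d in np.arange(-.002,.024,.0005):
    B=frombay([d,0,0]); v=im[:,:,2].astype(float); s=0
    for y in np.linspace(-.03,.03,25):
        a,b=[proj('top',T2(B,[(x,y,0)]))[0] for x in(-.004,.003)]
        # mouth front hidden by lip; use back roof edge side instead
    # label: violet on roof; compare label edges with initial image
    best.append(d)
im0=cv2.imread('pics/top0.png')[:,:,::-1].copy()
hv=lambda i:cv2.inRange(cv2.cvtColor(i,cv2.COLOR_RGB2HSV),(130,90,150),(155,255,255))
for n,i in(('before',im0),('after',im)):
    m=hv(i)[135:180,225:262]; k,l,s,c=cv2.connectedComponentsWithStats(m);j=1+np.argmax(s[1:,4]);print(n,s[j],c[j]+[225,135],unproj('top',c[j]+[225,135],.05),inbay([*unproj('top',c[j]+[225,135],.05)[:2],0]))
E
```

```text
before [ 17   9  11  24 184] [246.55434783 155.71195652] [0.62588938 0.16565701 0.05      ] [ 3.29605345e-02 -4.00889809e-05 -1.65130000e+00]
after [ 14   9  11  24 181] [244.25966851 155.4198895 ] [0.6256878  0.17239307 0.05      ] [ 3.96909901e-02 -3.80854920e-04 -1.65130000e+00]
```

```bash
python3 - <<'E'
from path import *
B=frombay([.0067,0,0])
def parts(dx,dz=0,tilt=0): 
    f=lambda P:[(x+dx,y,z+dz) for x,y,z in P]
    return [f([(-.055,-.038,.034),(-.055,.038,.034),(.055,.03,.034),(.055,-.03,.034),(.043,.038,.034),(.043,-.038,.034)]),f(LIP)]
for c,roi,s in(('top',(195,132,270,182),10),('scene',(385,160,430,205),13)):
    im=cv2.imread(f'pics/{c[0]}22f.png')[:,:,::-1].copy()
    overlay(c,im,B,parts(.067),roi,f'{c}23.png',s)
E
```

```text
(no output)
```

View pics/top23.png

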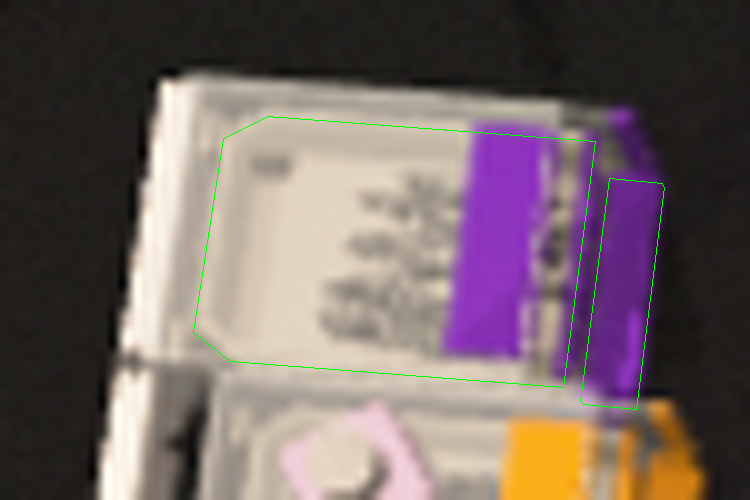

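View pics/scene23.png

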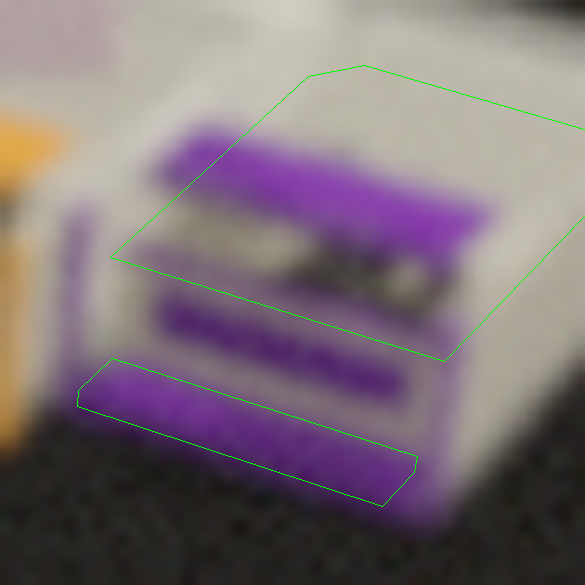

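View pics/s22f.png

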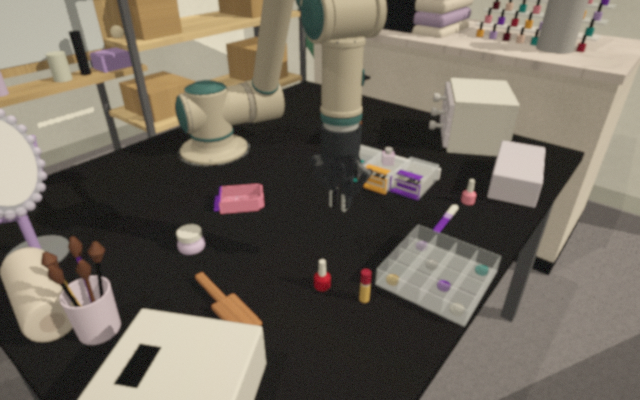

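```bash
python3 - <<'E'
from h import *
print(manip.sign_off())
E
```

```text
the job is handed in; nothing more can be done
None
```

The tray is in the violet bay, and every check I made indicates it is locked flat behind the sill. I handed the job in at about 20 s of the 61 s; sign-off reports no verdict.

**What I did:** I pushed the tray sideways along the desk. Then I pushed on its lip-end wall along an arc to the bay's middle line and eased it nose first over the sill. At the stops I held about 14 N and pressed the lip down, with about 20 N vertical, until the fingertips were at z ≈ 10.4 mm. I then backed away.

**Last checks:**
- **Bay:** it slid back about 7 mm and stands against the rail.
- **Tray depth:** at full press the lip-end wall came out about 16 mm inside the mouth, against 15 mm expected with the nose on the ribs.
- **Tray lying flat:** after release, the locked-home outline matches the top picture to about 1–2 mm. The tray looks the same as the locked amber one in both views.
- **Scene camera:** its overlay was off by about 3 mm throughout, so I relied on the top camera for positions.
- **Other things on the desk:** the bystanders I could see look unmoved and upright. The teal bay was partly hidden by the arm and I did not measure it again.
- **Force:** the highest wrist-force readings I took were about 26 N in total, below the 40 N limit.

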